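Build up a milling arbor in its setting block

TASK

Take the caps off both round cases and set them aside to see which case holds the toothed gold cutter, then thread that cutter down the upright arbor until it lies flat on the shoulder. Next thread on every spacing ring on the bench, widest first, and the white locking ring last, each fully home on the one below. Leave the blank ring in its case, both cases capped again, and everything else where it stands.

Things in the scene. Friction and masses are not known exactly. Their poses are not given: they have to be found in the camera images.
- arbor_seat (a point): Milling arbor standing upright in a fixed black setting block (block 110 x 110 x 30 mm, its top 24 mm below this point; on it a dark flange 84 mm dia, 10 mm high, and a steel shoulder 44 mm dia, 14 mm high). This point is the centre of the shoulder's flat top, 54 mm above the table, where the bright aluminium post starts; z up along the post.
- arbor_tip (a point): Top of the arbor's post, 54 mm above the shoulder. The post is 22 mm dia and plain, its last 6 mm taper to 10 mm dia.
- cutter_c (a point): Centre (half-way up) of the disc cutter: a brass-gold ring with 12 black teeth round its edge, 60 mm dia, 10 mm thick, bore 26 mm, 160 g, z along its axis. At the start it lies flat under the cap of one of the two cases, its underside 12 mm above the table.
- blank_c (a point): Centre (half-way up) of the toothless dark steel blank ring, 60 mm dia, 10 mm thick, bore 26 mm, 160 g; it lies in the other case, in the same way.
- wide_c (a point): Centre (half-way up) of the blue spacing ring, the widest: 56 mm dia, 10 mm thick, bore 26 mm, 140 g, lying flat on the table, z along its axis. May be absent (None from the start).
- middle_c (a point): Centre of the green spacing ring: 48 mm dia, 10 mm thick, bore 26 mm, 110 g, otherwise like the blue one. May be absent.
- narrow_c (a point): Centre of the red spacing ring, the narrowest: 40 mm dia, 10 mm thick, bore 26 mm, 80 g, otherwise like the blue one. May be absent. At least one spacing ring is there.
- lock_c (a point): Centre (half-way up) of the white locking ring: 40 mm dia, 12 mm thick, bore 26 mm, 90 g, lying flat on the table; plain, it is not screwed. Always there.
- case_a_top (a point): Case a: fixed round grey base plate, 90 mm dia, 8 mm thick. This point is the centre of its top face, on which the cap's rim stands; on it a black pad 48 mm dia, 4 mm high carries the ring, with a stub 18 mm dia, 7 mm high through the ring's bore. It has no walls: with the cap off, the ring's edge is free all round.
- cap_a_knob (a point): Cap of case a at the start (the two are alike and may be exchanged): loose opaque blue cup turned upside down, 78 mm outside dia, 72 mm inside, 28 mm high, 120 g, with a black upright cylindrical knob 22 mm dia, 22 mm high on top. This point is the knob's centre, 39 mm above the cap's rim (47 mm above the table on its case); z up. Lifts straight off.
- case_b_top (a point): Case b: fixed round grey base plate, 90 mm dia, 8 mm thick. This point is the centre of its top face, on which the cap's rim stands; on it a black pad 48 mm dia, 4 mm high carries the ring, with a stub 18 mm dia, 7 mm high through the ring's bore. It has no walls: with the cap off, the ring's edge is free all round.
- cap_b_knob (a point): Cap of case b at the start (the two are alike and may be exchanged): loose opaque blue cup turned upside down, 78 mm outside dia, 72 mm inside, 28 mm high, 120 g, with a black upright cylindrical knob 22 mm dia, 22 mm high on top. This point is the knob's centre, 39 mm above the cap's rim (47 mm above the table on its case); z up. Lifts straight off.
- holder: Bystander, to be left alone: steel cone tool holder standing on its flange, 62 mm dia, 70 mm high; origin at the centre of its underside or footprint.
- collet: Bystander, to be left alone: dark steel collet standing, 32 mm dia, 36 mm high; origin at the centre of its underside or footprint.
- wrench: Bystander, to be left alone: wrench lying flat, 170 mm long along its x; origin at the centre of its underside or footprint.
- driver: Bystander, to be left alone: screwdriver lying along its x; origin at the centre of its underside or footprint.
- oil: Bystander, to be left alone: yellow bottle with red cap, 52 mm dia, 130 mm high; origin at the centre of its underside or footprint.
- mug: Bystander, to be left alone: blue mug, 80 mm dia, 90 mm high; origin at the centre of its underside or footprint.
Mind the look-alikes: they are no part of the job. Leave any pink look-alike of the part that bears middle_c alone.

How it is judged:
By the outcome, as a careful person would: the job done as asked, in the order asked, and still so for the second after the job is handed in, with the robot touching nothing.
Of wide, middle, narrow only 1 to 3 are there at a start; the rules pass over those that are not, and their reading is None.
At some moment in a run one of wide, middle, narrow, lock may be knocked a few centimetres aside while the robot is not near it.
It also fails if it takes over 210 s, if anything falls off the work surface, if the arm or the gripper's body presses on something with over 40 N, if the wrist force passes 120 N, or if a joint passes its speed limit or range.

ROBOT

A 6-joint arm with a two-finger parallel gripper is mounted at the origin on the work surface. World frame = base frame: x ahead of the robot, y to its left, z up, the work surface at z = 0. Lengths are in m, angles in rad, forces in N, time in s.
With the tool pointing down it reaches from about 0.35 to 0.975 m from the base axis. Payload 4.9 kg.
Tool frame: the origin (TCP) lies at the very end of the fingers, on their centre line; the grasp point (between the pads) lies 19 mm behind it; x points along the fingers, y is the direction in which the jaws open and shut, and the axes are right-handed (so a half turn about x gives the same grasp; the last joint's range is limited). The gripper opens to 85 mm and grips with 20 to 120 N. Pads are 22 mm wide; open, the fingers measure 114 mm over their backs; the gripper's body (76 mm by 85 mm) begins 54 mm behind the grasp point. The pads swing forward as they close: fully open they stand 13 mm farther back than shut.
Start: joints at [-0.119, 0.053, 1.613, -0, 1.476, -0.119], TCP at [0.625, 0, 0.231] pointing down, gripper open.
Joint ranges: [-3.01, 3.01], [-1.01, 2.22], [0.06, 2.58], [-1.02, 4.17], [0.09, 2.62], [-3.14, 3.14]. Speed limits (rad/s): [2.57, 2.57, 3.14, 3.14, 3.14, 3.14].

INTERFACE

Orientations are given as a rotation vector (axis times angle).
In Python, from station import ctrl gives the robot as it stands. The module is installed in compiled form; this text tells all that it offers.
- The arm moves only by the shell command python3 -m handwheel 'ROWS' [FORCE]. ROWS is JSON, one flat list of numbers, 7 for each row, row after row: the opening, from 0 (shut) to 1 (fully open), then the shift along the tool's x, y, z in m, then the turn, a rotation vector about the tool's x, y, z in degrees. A call has 1 to 12 rows; each row is the pose to reach, as a shift and turn from the pose commanded when the call began, along the tool's axes at that moment; what a row does not reach only later rows make up. A row lasts 1/12 s, in which the tool goes at most 41.7 mm and 7.16 degrees, less where a joint would pass 70% of its speed; a pose out of reach is approached as far as the arm can. A call with a gripper value outside its range is refused whole. The fingers move at their own pace and stop on an object; FORCE is the grip in N (left out, the last holds). Time passes only in rows, so rows that repeat a pose let the fingers close. It gives the time, the measured TCP pose, the force and the opening at its end, in the units of the state.
- ctrl.get_obs(): the state, without advancing time (a new reading comes with each control period).
- ctrl.get_image(name): name is "scene" or "side" or "wrist"; returns (picture, depth): 400x640x3 uint8, blue, green, red; 400x640 float32, m along the optical axis (not along the pixel's ray), 0 where there is no reading.
- ctrl.camera_params(name): a dict with "fov_y" (degrees; the focal length in pixels is half the picture's height over the tangent of half this angle, whatever the lens; pixels are square), "cx", "cy" (the principal point, pixels), "R" (3x3) and "t" (3): a world point X has camera coordinates R X + t; the wrist camera has in their place "hand_eye" (4x4, takes a point from camera to tool coordinates, whose origin is the TCP and whose axes are the tool frame's). Camera axes: x right, y down, z forward; pixel columns grow to the right and rows downward; lengths in m; the calibration is good to about 2 mm. The wrist camera is an equidistant fisheye: a pixel r from the principal point sees the ray r / f radians off the axis. A picture is of the moment at which its call begins: read the wrist's pose just before it. camera_params takes no time and is no camera call.
- ctrl.finish_job(): hands the job in, once; it reports no verdict.
The state is a dict: "t": time; "q": joint angles; "dq": joint speeds; "effort": joint torques, N m; "tool_pos": TCP position; "tool_rot": TCP orientation; "contact_force": force on the tool from outside, world axes, zero at the start; "wrist_torque": the same for the moment, N m; "opening": finger opening in m.
Only numpy, scipy, OpenCV 4.12 (cv2) and the standard library are available. Lean on these libraries where they do the work, as an engineer would, in place of code of your own. Each camera call takes 0.05 s, during which the arm holds its last target.

## Working session

There is one attempt and no reset: what is moved stays moved. The work goes in short steps, Python scripts to look and compute and a shell command to move; the robot and the scene stay as the last step left them, time stands still between calls to the robot, and variables do not carry over. Pictures are saved under pics/ and viewed, and the job is handed in when it is done.

```bash
mkdir -p pics; ls; python3 - <<'E'
from station import ctrl
import cv2
print(ctrl.get_obs())
for n in("scene","side","wrist"):
    im,d=ctrl.get_image(n); cv2.imwrite(f"pics/{n}0.png",im); print(n,ctrl.camera_params(n),(d>0).mean())
E
```

```text
pics
{'t': 0.0, 'q': array([-1.18999382e-01,  5.33521737e-02,  1.61426055e+00,  6.88276235e-07,
        1.47596228e+00, -1.19019158e-01]), 'dq': array([-1.30105352e-03,  1.20970302e-03,  4.29287569e-04,  4.37681113e-05,
        5.62636269e-04,  2.09227372e-03]), 'effort': array([ 2.70554956e-04, -3.93670499e+01, -3.70175600e+01, -1.62778279e-04,
        6.93513779e-03, -6.06393527e-06]), 'tool_pos': array([6.24401885e-01, 7.25085200e-05, 2.30085882e-01]), 'tool_rot': array([ 1.20842766,  1.21083207, -1.21052274]), 'contact_force': array([0.5909117 , 0.29699804, 0.19743677]), 'wrist_torque': array([-0.00199179,  0.02068588, -0.04332602]), 'opening': 0.08562364903710575}
scene {'fov_y': 53.980392239680405, 'cx': 317.28310424386643, 'cy': 204.09125539603247, 'R': array([[-0.83621367,  0.54840266, -0.00110619],
       [ 0.33443459,  0.50835083, -0.79355714],
       [-0.43462652, -0.66395327, -0.60849473]]), 't': array([ 0.45609063, -0.09668143,  1.56286835])} 0.9943984375
side {'fov_y': 47.85770890543925, 'cx': 319.849333627295, 'cy': 215.19422277379044, 'R': array([[ 0.77699204, -0.62946179, -0.00782471],
       [-0.37071587, -0.44748588, -0.81383422],
       [ 0.50877609,  0.63524346, -0.58104444]]), 't': array([-0.41987624,  0.27187684,  1.20686875])} 0.99593359375
wrist {'fov_y': 65.70646984690485, 'cx': 320.7009775270708, 'cy': 195.8492769237676, 'hand_eye': array([[ 2.81938846e-04, -3.27029676e-01,  9.45014027e-01,
        -1.43296020e-01],
       [ 9.99999638e-01,  8.50926845e-04, -3.87339590e-06,
         2.57005626e-04],
       [-8.02871089e-04,  9.45013686e-01,  3.27029797e-01,
        -8.44546149e-02],
       [ 0.00000000e+00,  0.00000000e+00,  0.00000000e+00,
         1.00000000e+00]])} 0.996140625
```

View pics/scene0.png

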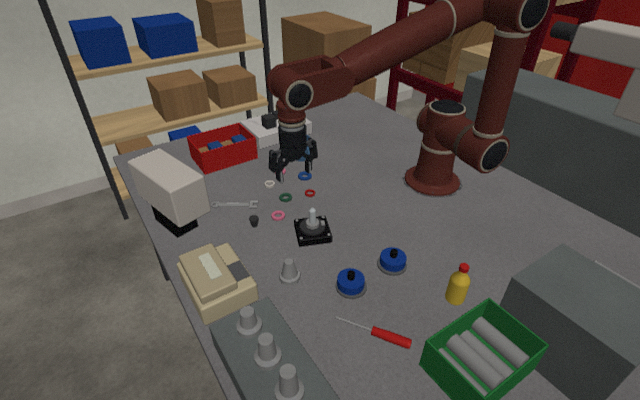

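View pics/side0.png

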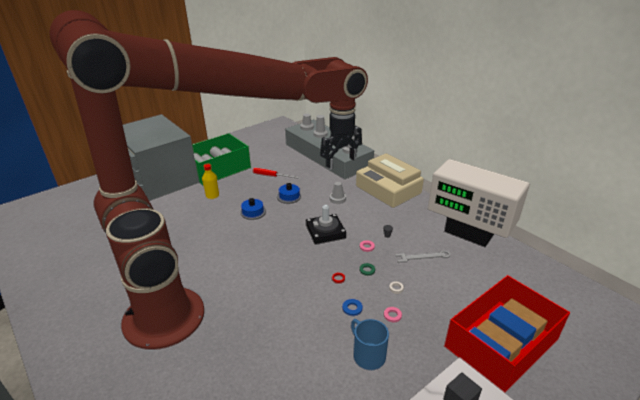

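View pics/wrist0.png

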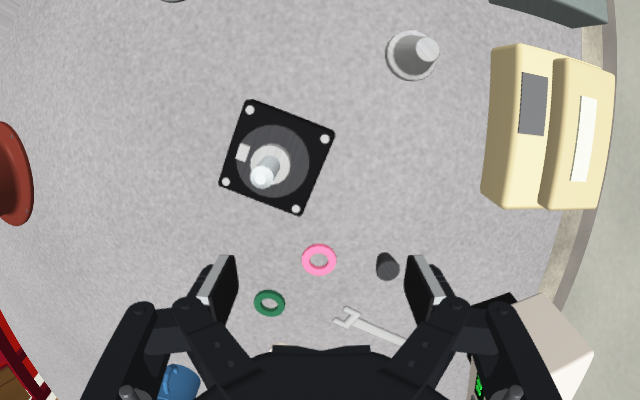

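```bash
cat > h.py <<'E'
from station import ctrl
import cv2, numpy as np
from scipy.spatial.transform import Rotation as Ro
def grab(n,tag=None):
    o=ctrl.get_obs(); im,d=ctrl.get_image(n)
    if tag: cv2.imwrite(f"pics/{tag}.png",im)
    return o,im,d
def cam(n,o=None):
    p=ctrl.camera_params(n); f=200/np.tan(np.radians(p['fov_y']/2))
    if n=="wrist":
        T=np.eye(4);T[:3,:3]=Ro.from_rotvec(o['tool_rot']).as_matrix();T[:3,3]=o['tool_pos']
        M=T@p['hand_eye']; return f,p['cx'],p['cy'],M[:3,:3],M[:3,3],True
    return f,p['cx'],p['cy'],p['R'].T,-p['R'].T@p['t'],False
def rays(c,uv):
    f,cx,cy,R,C,fe=c; uv=np.atleast_2d(uv).astype(float)
    x=(uv-[cx,cy])/f
    if fe:
        th=np.hypot(*x.T); s=np.where(th>1e-9,np.sin(th)/np.maximum(th,1e-9),1)
        r=np.c_[x*s[:,None],np.cos(th)]
    else: r=np.c_[x,np.ones(len(x))]
    return r@R.T
def onplane(c,uv,z):
    r=rays(c,uv); return c[4]+r*((z-c[4][2])/r[:,2])[:,None]
def proj(c,X):
    f,cx,cy,R,C,fe=c; p=(np.atleast_2d(X)-C)@R
    if fe:
        rr=np.hypot(p[:,0],p[:,1]); th=np.arctan2(rr,p[:,2]); return p[:,:2]/np.maximum(rr,1e-9)[:,None]*th[:,None]*f+[cx,cy]
    return p[:,:2]/p[:,2:]*f+[cx,cy]
HSV={'blue':((100,150,60),(125,255,255)),'green':((70,110,30),(95,255,200)),'red':((0,180,60),(6,255,255)),'pink':((160,80,120),(177,255,255)),'white':((0,0,190),(180,40,255)),'gold':((14,90,80),(30,255,255))}
def blobs(im,col,amin=15,amax=8000):
    h=cv2.cvtColor(im,cv2.COLOR_BGR2HSV); m=cv2.inRange(h,*HSV[col])
    cs,_=cv2.findContours(m,cv2.RETR_EXTERNAL,cv2.CHAIN_APPROX_NONE)
    return [c[:,0,:] for c in cs if amin<=cv2.contourArea(c)<=amax]
def ringfit(c,cont,z):
    "outer contour -> plane z -> min enclosing circle"
    P=onplane(c,cont,z)[:,:2].astype(np.float32)
    (x,y),r=cv2.minEnclosingCircle(P*1000); A=cv2.contourArea(P*1000)
    return x/1000,y/1000,2*r,2*np.sqrt(A/np.pi)
E
python3 - <<'E'
from h import *
for n in("scene","side"):
    im=cv2.imread(f"pics/{n}0.png"); c=cam(n)
    for col in('blue','green','red','pink','white'):
        for b in blobs(im,col):
            x,y,d,da=ringfit(c,b,0.010)
            if 0.2<x<1.2 and abs(y)<0.8 and d<130: print(n,col,b.mean(0).round(),"xy %.3f %.3f dia %.0f %.0f"%(x,y,d,da))
E
```

```text
scene blue [350. 281.] xy 0.594 0.251 dia 98 87
scene blue [393. 259.] xy 0.432 0.252 dia 101 87
scene blue [304. 176.] xy 0.416 -0.293 dia 55 49
scene blue [214. 145.] xy 0.624 -0.733 dia 69 53
scene blue [237. 138.] xy 0.510 -0.733 dia 65 52
scene red [391. 337.] xy 0.621 0.451 dia 99 54
scene red [464. 268.] xy 0.281 0.393 dia 39 29
scene red [309. 193.] xy 0.461 -0.183 dia 38 34
scene pink [278. 215.] xy 0.628 -0.131 dia 53 46
side blue [491. 342.] xy 0.590 -0.606 dia 106 45
side blue [513. 325.] xy 0.680 -0.608 dia 127 91
side blue [352. 307.] xy 0.409 -0.301 dia 57 52
side blue [252. 207.] xy 0.452 0.277 dia 111 86
side blue [289. 192.] xy 0.616 0.274 dia 112 86
side green [367. 269.] xy 0.545 -0.218 dia 48 43
side red [338. 277.] xy 0.454 -0.191 dia 41 37
side red [264. 172.] xy 0.628 0.463 dia 107 62
side red [207. 167.] xy 0.469 0.648 dia 45 31
side pink [392. 314.] xy 0.473 -0.388 dia 54 48
side pink [367. 246.] xy 0.619 -0.138 dia 56 49
side white [427. 397.] xy 0.354 -0.605 dia 70 30
side white [396. 286.] xy 0.558 -0.322 dia 36 34
side white [392. 165.] xy 1.062 0.171 dia 109 55
```

```bash
python3 -m handwheel '[1,-0.07,-0.105,-0.20,0,0,0, 1,-0.07,-0.105,-0.20,0,0,0, 1,-0.07,-0.105,-0.20,0,0,0, 1,-0.07,-0.105,-0.20,0,0,0, 1,-0.07,-0.105,-0.20,0,0,0, 1,-0.07,-0.105,-0.20,0,0,0, 1,-0.07,-0.105,-0.20,0,0,0, 1,-0.07,-0.105,-0.20,0,0,0]' 
cat > look.py <<'E'
import sys; from h import *
tag=sys.argv[1]
o,im,d=grab("wrist",tag); np.save(f"pics/{tag}_d.npy",d)
import pickle; pickle.dump(o,open(f"pics/{tag}.pkl","wb"))
print(o['t'],o['tool_pos'],o['tool_rot'],o['opening'],o['contact_force'].round(1))
E
python3 look.py w1
```

```text
t: 0.82
tool_pos: [0.5196, 0.2011, 0.3019]
tool_rot: [1.208, 1.209, -1.206]
contact_force: [0.2, 0.0, 0.5]
opening: 0.0856
0.8167 [0.519601   0.20105563 0.30189433] [ 1.20774172  1.20936151 -1.2062099 ] 0.08555775023745184 [0.2 0.  0.5]
```

View pics/w1.png

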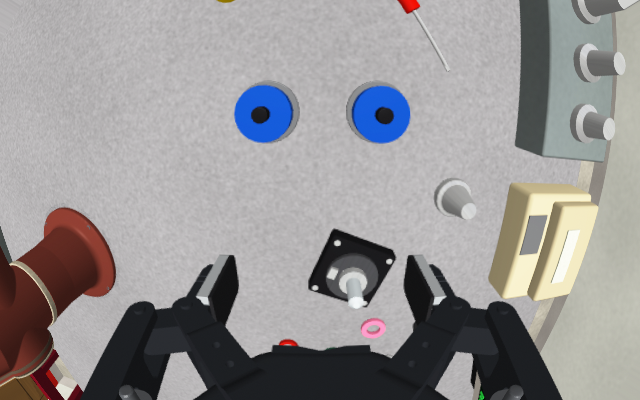

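```bash
python3 - <<'E'
from h import *; import pickle
im=cv2.imread("pics/w1.png"); o=pickle.load(open("pics/w1.pkl","rb")); c=cam("wrist",o)
for b in blobs(im,'blue',500):
    print("cap",b.mean(0).round(), [round(v,4) for v in ringfit(c,b,0.036)])
g=cv2.cvtColor(im,cv2.COLOR_BGR2GRAY)
for (u,v) in((260,115),(385,116)):
    m=np.zeros_like(g); m[v-18:v+19,u-18:u+19]=(g[v-18:v+19,u-18:u+19]<60)*255
    cs,_=cv2.findContours(m,0,1); k=max(cs,key=cv2.contourArea)[:,0]
    print("knob",k.mean(0),[round(x,4) for x in ringfit(c,k,0.058)], onplane(c,k.mean(0),0.047).round(4))
# arbor tip: depth and brightness
m=((g>185)*255).astype(np.uint8); m[:,:320]=0; m[:255]=0; m[:,380:]=0; m[320:]=0
cs,_=cv2.findContours(m,0,1)
for k in cs:
    if cv2.contourArea(k)>8: print("bright",k[:,0].mean(0),cv2.contourArea(k),onplane(c,k[:,0].mean(0),.108).round(4))
# block dark
for p in((337,243),(389,262),(314,288)): print("screw",onplane(c,p,.030).round(4))
cv2.imwrite("pics/arb1.png",cv2.resize(im[220:330,290:410],None,fx=5,fy=5,interpolation=2))
for p in ((200,210),(320,40),(470,110),(455,190),(447,70),(405,5),(225,0)): print(p,onplane(c,p,0)[0].round(3))
E
```

```text
cap [381. 114.] [0.5998, 0.2591, 79.351, np.float64(76.6388)]
cap [263. 113.] [0.4431, 0.2594, 79.1263, np.float64(76.4344)]
knob [259.88235294 114.35294118] [0.444, 0.259, 24.587, np.float64(22.3298)] [[0.4415 0.2586 0.047 ]]
knob [383.98 115.08] [0.5996, 0.2592, 24.4496, np.float64(22.1423)] [[0.6017 0.2584 0.047 ]]
bright [339.68421053 306.31578947] 9.5 [[0.5471 0.0071 0.108 ]]
bright [377.92592593 298.66666667] 8.5 [[0.5996 0.0191 0.108 ]]
bright [353.98       288.27333333] 489.0 [[0.5651 0.0383 0.108 ]]
bright [332.11538462 273.42307692] 55.0 [[0.5353 0.0628 0.108 ]]
screw [[0.5453 0.0665 0.03  ]]
screw [[0.6292 0.0311 0.03  ]]
screw [[ 0.51   -0.0178  0.03  ]]
(200, 210) [ 0.324  0.106 -0.   ]
(320, 40) [0.519 0.362 0.   ]
(470, 110) [0.749 0.272 0.   ]
(455, 190) [0.737 0.142 0.   ]
(447, 70) [0.707 0.329 0.   ]
(405, 5) [0.641 0.422 0.   ]
(225, 0) [0.381 0.432 0.   ]
```

View pics/arb1.png

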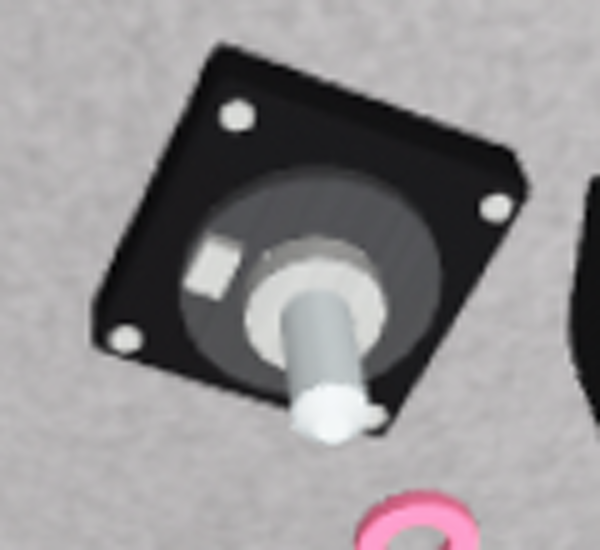

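```bash
python3 -m handwheel '[0.6,0.05,-0.076,-0.058,0,0,0, 0.6,0.10,-0.076,-0.058,0,0,0, 0.6,0.14,-0.076,-0.058,0,0,0, 0.6,0.18,-0.076,-0.058,0,0,0, 0.6,0.21,-0.076,-0.058,0,0,0, 0.6,0.235,-0.076,-0.058,0,0,0, 0.6,0.25,-0.076,-0.058,0,0,0, 0.6,0.262,-0.076,-0.058,0,0,0, 0.6,0.262,-0.076,-0.058,0,0,0, 0.6,0.262,-0.076,-0.058,0,0,0]' 40; python3 look.py w2
```

```text
t: 1.7
tool_pos: [0.4445, 0.257, 0.0389]
tool_rot: [1.209, 1.209, -1.212]
contact_force: [0.4, 0.3, 0.1]
opening: 0.0512
1.7 [0.44449186 0.25696846 0.03887402] [ 1.20935313  1.20872734 -1.21159184] 0.051153753306789396 [0.4 0.3 0.1]
```

View pics/w2.png

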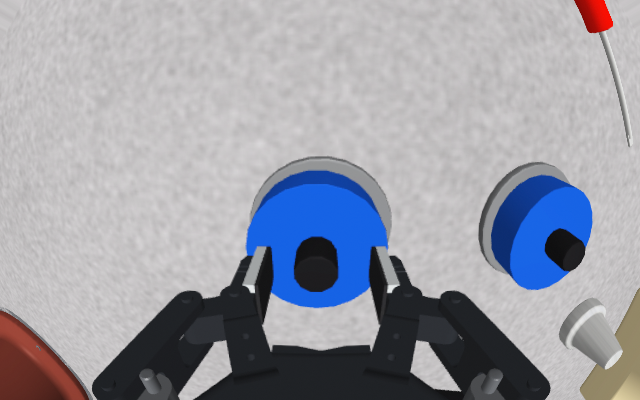

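```bash
python3 -m handwheel '[0,0,0,0,0,0,0, 0,0,0,0,0,0,0, 0,0,0,0,0,0,0, 0,0,0,0,0,0,0, 0,0,0,0,0,0,0, 0,-0.02,0,0,0,0,0, 0,-0.05,0,0,0,0,0, 0,-0.08,0,0,0,0,0, 0,-0.08,0,0,0,0,0]' 40; python3 look.py w3
```

```text
t: 2.5
tool_pos: [0.4475, 0.2596, 0.1257]
tool_rot: [1.217, 1.205, -1.2]
contact_force: [1.8, 0.9, 0.2]
opening: 0.0203
2.5 [0.44748212 0.25963519 0.12570907] [ 1.21686005  1.20507092 -1.19960561] 0.02025961754492607 [1.8 0.9 0.2]
```

View pics/w3.png

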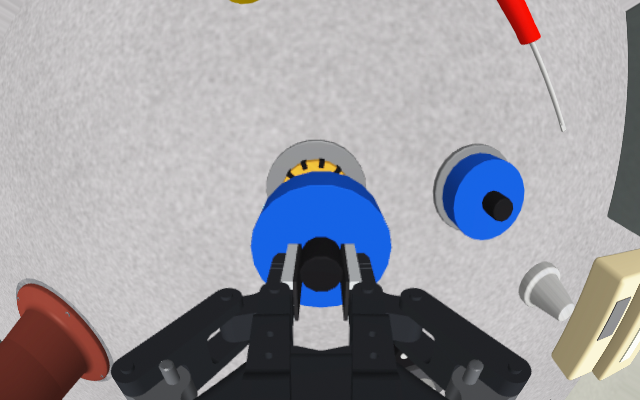

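```bash
python3 -m handwheel '[0,0,-0.01,0.035,0,0,0, 0,0,-0.02,0.07,0,0,0, 0,0,-0.034,0.11,0,0,0, 0,0,-0.034,0.14,0,0,0, 0,0,-0.034,0.158,0,0,0, 0,0.03,-0.034,0.158,0,0,0, 0,0.05,-0.034,0.158,0,0,0, 0,0.06,-0.034,0.158,0,0,0, 0,0.06,-0.034,0.158,0,0,0, 0,0.06,-0.034,0.158,0,0,0]'
```

```text
t: 3.38
tool_pos: [0.409, 0.1001, 0.0583]
tool_rot: [1.208, 1.211, -1.211]
contact_force: [-0.0, 0.1, 0.4]
opening: 0.0203
```

```bash
python3 -m handwheel '[0,0.015,0,0,0,0,0, 0,0.024,0,0,0,0,0, 0,0.027,0,0,0,0,0, 0,0.027,0,0,0,0,0, 0,0.027,0,0,0,0,0]'; python3 -m handwheel '[0.6,0,0,0,0,0,0, 0.6,0,0,0,0,0,0, 0.6,0,0,0,0,0,0, 0.6,-0.03,0,0,0,0,0, 0.6,-0.07,0,0,0,0,0, 0.6,-0.10,0,0,0,0,0, 0.6,-0.10,0.05,-0.04,0,0,0, 0.6,-0.10,0.09,-0.08,0,0,0, 0.6,-0.10,0.13,-0.12,0,0,0, 0.6,-0.10,0.16,-0.14,0,0,0, 0.6,-0.10,0.190,-0.158,0,0,0, 0.6,-0.10,0.190,-0.158,0,0,0]'; python3 look.py w4
```

```text
t: 3.8
tool_pos: [0.4105, 0.1002, 0.033]
tool_rot: [1.209, 1.209, -1.208]
contact_force: [-0.5, 0.8, -1.1]
opening: 0.0203
t: 4.8
tool_pos: [0.6015, 0.2597, 0.1322]
tool_rot: [1.209, 1.209, -1.208]
contact_force: [0.6, -0.6, 0.5]
opening: 0.051
4.8 [0.60148748 0.25972369 0.13220082] [ 1.20892236  1.20934607 -1.20839535] 0.05103974527809986 [ 0.6 -0.6  0.5]
```

View pics/w4.png

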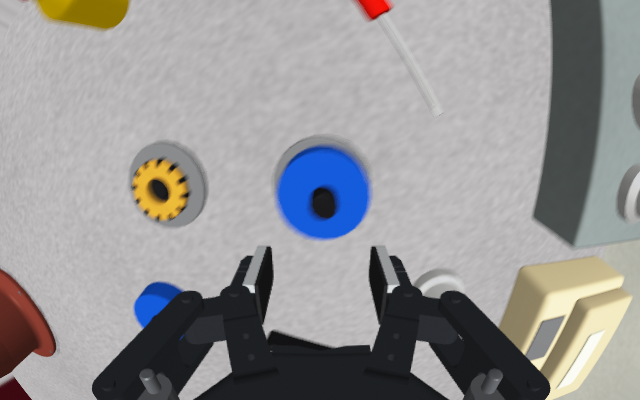

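```bash
python3 -m handwheel '[0.6,0.03,-0.002,0,0,0,0, 0.6,0.06,-0.002,0,0,0,0, 0.6,0.08,-0.002,0,0,0,0, 0.6,0.093,-0.002,0,0,0,0, 0.6,0.093,-0.002,0,0,0,0, 0.6,0.093,-0.002,0,0,0,0, 0,0.093,-0.002,0,0,0,0, 0,0.093,-0.002,0,0,0,0, 0,0.093,-0.002,0,0,0,0, 0,0.093,-0.002,0,0,0,0, 0,0.093,-0.002,0,0,0,0, 0,0.093,-0.002,0,0,0,0]' 40;  python3 -m handwheel '[0,-0.03,0,0,0,0,0, 0,-0.06,0,0,0,0,0, 0,-0.08,0,0,0,0,0, 0,-0.08,-0.03,-0.03,0,0,0, 0,-0.08,-0.06,-0.06,0,0,0, 0,-0.08,-0.08,-0.09,0,0,0, 0,-0.08,-0.08,-0.112,0,0,0, 0,-0.05,-0.08,-0.112,0,0,0, 0,-0.02,-0.08,-0.112,0,0,0, 0,-0.02,-0.08,-0.112,0,0,0, 0,-0.02,-0.08,-0.112,0,0,0]'; python3 look.py w5
```

```text
t: 5.85
tool_pos: [0.5998, 0.2585, 0.0421]
tool_rot: [1.212, 1.207, -1.205]
contact_force: [0.3, -0.3, 5.6]
opening: 0.0203
t: 6.77
tool_pos: [0.5159, 0.369, 0.0569]
tool_rot: [1.205, 1.211, -1.214]
contact_force: [0.4, -0.1, -1.3]
opening: 0.02
6.7667 [0.51588106 0.36898245 0.0569167 ] [ 1.2045942   1.21098732 -1.21410926] 0.019983898528219024 [ 0.4 -0.1 -1.3]
```

View pics/w5.png

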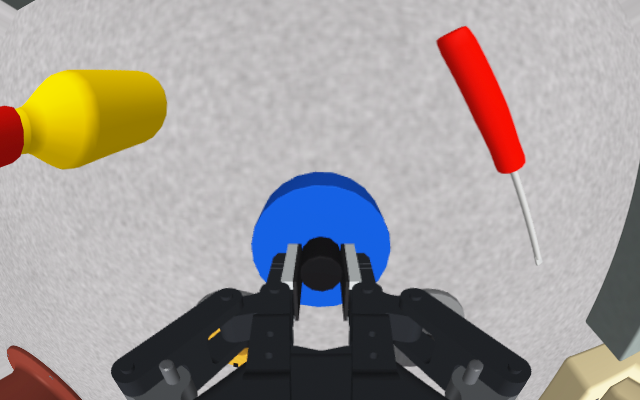

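```bash
python3 -m handwheel '[0,0.012,0,0,0,0,0, 0,0.019,0,0,0,0,0, 0,0.022,0,0,0,0,0, 0,0.022,0,0,0,0,0, 0,0.022,0,0,0,0,0]'; python3 -m handwheel '[0.6,0,0,0,0,0,0, 0.6,0,0,0,0,0,0, 0.6,0,0,0,0,0,0, 0.6,-0.03,0,0,0,0,0, 0.6,-0.07,0,0,0,0,0, 0.85,-0.10,0,0,0,0,0, 0.85,-0.10,-0.01,0.04,0,0,0, 0.85,-0.10,-0.03,0.08,0,0,0, 0.85,-0.10,-0.05,0.11,0,0,0, 0.85,-0.10,-0.073,0.11,0,0,0, 0.85,-0.10,-0.073,0.11,0,0,0, 0.85,-0.10,-0.073,0.11,0,0,0]'; python3 look.py w6
```

```text
t: 7.23
tool_pos: [0.5181, 0.3699, 0.0374]
tool_rot: [1.209, 1.209, -1.209]
contact_force: [0.2, -0.3, -1.8]
opening: 0.0208
t: 8.23
tool_pos: [0.4448, 0.2599, 0.1378]
tool_rot: [1.21, 1.209, -1.208]
contact_force: [-0.2, -0.1, 0.2]
opening: 0.0723
8.2333 [0.44475846 0.25990081 0.13783884] [ 1.21039084  1.20859471 -1.20776211] 0.07231115123414796 [-0.2 -0.1  0.2]
```

View pics/w6.png

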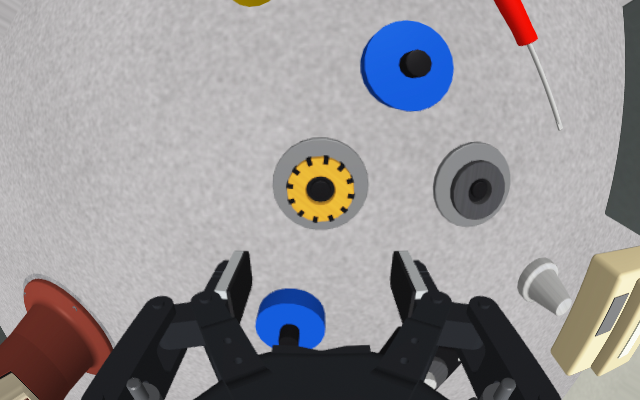

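```bash
python3 - <<'E'
from h import *; import pickle
im=cv2.imread("pics/w6.png"); o=pickle.load(open("pics/w6.pkl","rb")); c=cam("wrist",o)
for b in blobs(im,'gold',300):
    print("gold",b.mean(0).round(), [round(v,4) for v in ringfit(c,b,0.022)])
g=cv2.cvtColor(im,cv2.COLOR_BGR2GRAY)
# teeth are dark: join gold+dark around
h=cv2.cvtColor(im,cv2.COLOR_BGR2HSV); m=cv2.inRange(h,*HSV['gold'])
k=cv2.convexHull(np.argwhere(m>0)[:,::-1].astype(np.int32)[(np.argwhere(m>0)[:,0]>140)])[:,0]
print(ringfit(c,k,.022))
# bore
mm=np.zeros_like(g); mm[170:210,302:340]=(g[170:210,302:340]<70)*255
cs,_=cv2.findContours(mm,0,1);kk=max(cs,key=cv2.contourArea)[:,0];print("bore",ringfit(c,kk,.022))
print((o['tool_pos']))
E
```

```text
gold [320. 188.] [0.4444, 0.2605, 60.7766, np.float64(56.4766)]
(0.44444073486328123, 0.2604784240722656, 60.77657699584961, np.float64(59.67283078311927))
bore (0.444569091796875, 0.2611319580078125, 24.623584747314453, np.float64(22.86912878912461))
[0.44475846 0.25990081 0.13783884]
```

Cutter at (0.4445, 0.2606), almost under the tool (image 320,188); diameter checks at 60 mm. Descend.

```bash
python3 -m handwheel '[0.92,0.03,0,0,0,0,0, 0.92,0.06,0,-0.001,0,0,0, 0.92,0.09,0,-0.001,0,0,0, 0.92,0.115,0,-0.001,0,0,0, 0.92,0.126,0,-0.001,0,0,0, 0.92,0.126,0,-0.001,0,0,0, 0.92,0.126,0,-0.001,0,0,0]' 40; python3 look.py w7
```

```text
t: 8.87
tool_pos: [0.4458, 0.2615, 0.0116]
tool_rot: [1.209, 1.209, -1.209]
contact_force: [0.4, -0.3, 0.3]
opening: 0.0791
8.8667 [0.44577099 0.2614811  0.01162471] [ 1.20898568  1.20932791 -1.20890945] 0.07912907119214281 [ 0.4 -0.3  0.3]
```

View pics/w7.png

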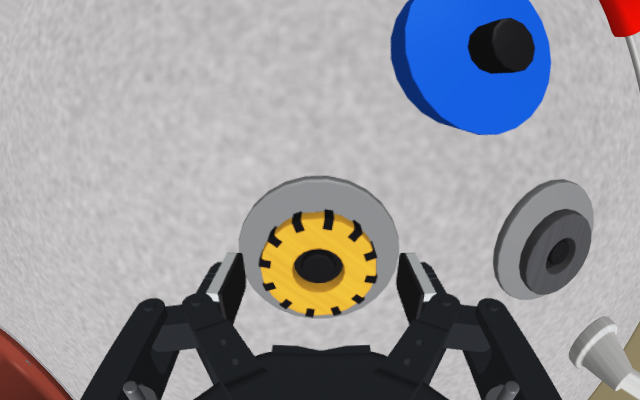

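```bash
python3 -m handwheel '[0,0,0,0,0,0,0, 0,0,0,0,0,0,0, 0,0,0,0,0,0,0, 0,0,0,0,0,0,0, 0,0,0,0,0,0,0, 0,0,0,0,0,0,0]' 50; python3 look.py w8
```

```text
t: 9.42
tool_pos: [0.4467, 0.2619, 0.0146]
tool_rot: [1.212, 1.208, -1.206]
contact_force: [-4.5, -1.5, 9.5]
opening: 0.0564
9.4167 [0.44667294 0.26186629 0.01461889] [ 1.21154692  1.20805077 -1.20596419] 0.056415592601153364 [-4.5 -1.5  9.5]
```

View pics/w8.png

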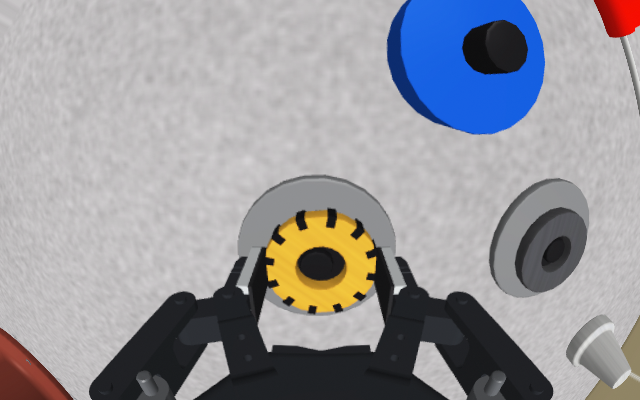

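```bash
python3 -m handwheel '[0,-0.02,0,0,0,0,0, 0,-0.05,0,0,0,0,0, 0,-0.09,0,0,0,0,0, 0,-0.13,0,0,0,0,0, 0,-0.16,0.02,0.03,0,0,0, 0,-0.19,0.04,0.06,0,0,0, 0,-0.19,0.05,0.095,0,0,0, 0,-0.19,0.06,0.13,0,0,0, 0,-0.19,0.07,0.17,0,0,0, 0,-0.19,0.08,0.20,0,0,0, 0,-0.19,0.09,0.24,0,0,0, 0,-0.19,0.10,0.27,0,0,0]' ;  python3 -m handwheel '[0,0,0.015,0.03,0,0,0, 0,0,0.024,0.05,0,0,0, 0,0,0.024,0.05,0,0,0, 0,0,0.024,0.05,0,0,0]'; python3 look.py w9; python3 - <<'E'
from h import *
grab("scene","s9");grab("side","d9")
E
```

```text
t: 10.47
tool_pos: [0.5453, -0.0117, 0.2026]
tool_rot: [1.21, 1.206, -1.209]
contact_force: [0.7, 0.4, -1.5]
opening: 0.0557
t: 10.8
tool_pos: [0.5693, -0.06, 0.2021]
tool_rot: [1.211, 1.208, -1.21]
contact_force: [0.1, 1.4, -2.2]
opening: 0.0557
10.8 [ 0.56925256 -0.05997403  0.20209496] [ 1.21123095  1.20761075 -1.20999518] 0.055682814706592754 [ 0.1  1.4 -2.2]
```

View pics/w9.png

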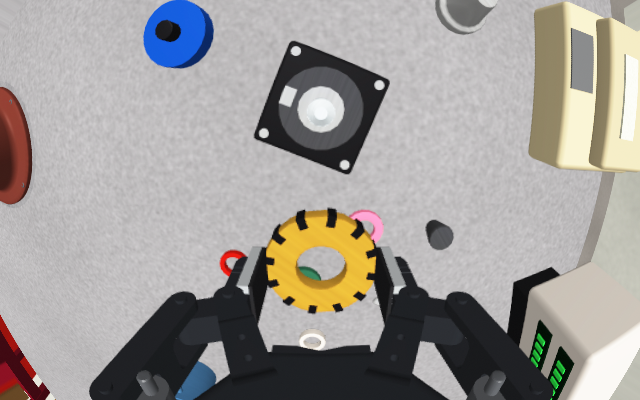

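View pics/s9.png

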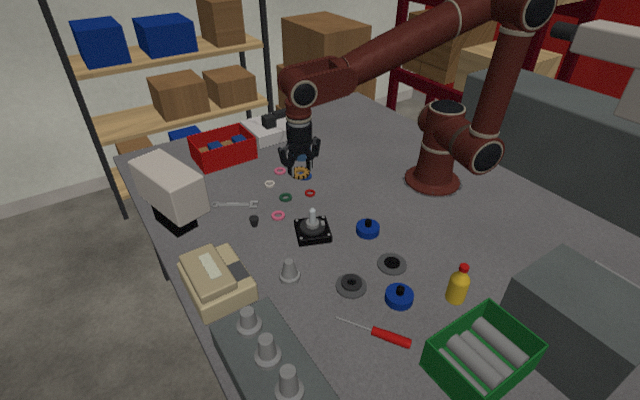

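```bash
cat > arb.py <<'E'
import sys,pickle; from h import *
tag=sys.argv[1]
im=cv2.imread(f"pics/{tag}.png"); o=pickle.load(open(f"pics/{tag}.pkl","rb")); c=cam("wrist",o)
g=cv2.cvtColor(im,cv2.COLOR_BGR2GRAY)
ctr=proj(c,[.566,.008,.054])[0]; u,v=ctr.astype(int); print("exp",u,v)
R=60;y0=max(0,v-R);x0=u-R
def big(m):
    M=np.zeros_like(g);M[y0:v+R,x0:u+R]=m[y0:v+R,x0:u+R]*255
    cs,_=cv2.findContours(M,0,1); 
    return max([k[:,0] for k in cs if cv2.pointPolygonTest(k,(float(u),float(v)),False)>-8],key=len)
b=big((g>130)&(g<=255)); print("shoulder(54)",[round(x,4) for x in ringfit(c,b,.054)])
b=big(g>50); print("flange(40)",[round(x,4) for x in ringfit(c,b,.040)])
cv2.imwrite(f"pics/{tag}_a.png",cv2.resize(im[y0:v+R,x0:u+R],None,fx=5,fy=5,interpolation=2)); print(x0,y0)
E
python3 arb.py w9; python3 - <<'E'
from h import *; import pickle
im=cv2.imread("pics/w9.png"); o=pickle.load(open("pics/w9.pkl","rb")); c=cam("wrist",o)
h=cv2.cvtColor(im,cv2.COLOR_BGR2HSV); m=cv2.inRange(h,*HSV['gold'])
cs,hi=cv2.findContours(m,cv2.RETR_CCOMP,cv2.CHAIN_APPROX_NONE)
for k,hh in zip(cs,hi[0]):
    if cv2.contourArea(k)>300: print(hh[3],k[:,0].mean(0),[round(x,4) for x in ringfit(c,k[:,0],o['tool_pos'][2]+.0074)])
E
```

```text
exp 316 110
shoulder(54) [0.5434, -0.0358, 78.7757, np.float64(37.1547)]
flange(40) [0.5694, 0.0093, 84.1301, np.float64(82.5253)]
256 50
-1 [321.20790021 258.41164241] [0.5696, -0.0604, 62.3488, np.float64(56.5649)]
2 [320.55932203 262.98305085] [0.5695, -0.0586, 25.1591, np.float64(22.6678)]
```

View pics/w9_a.png

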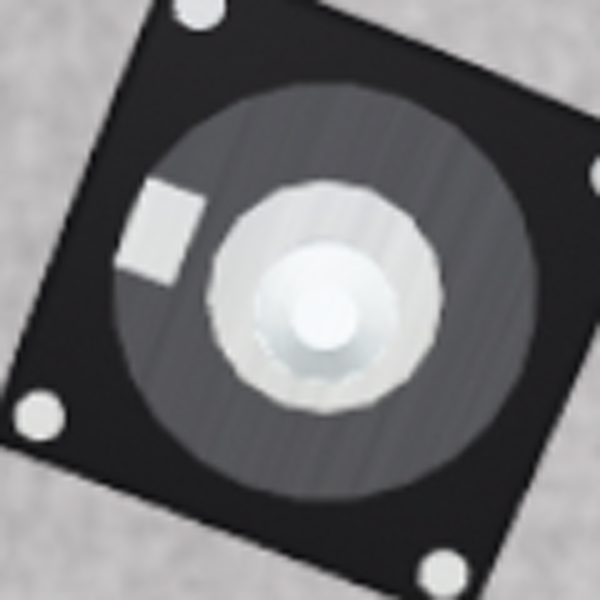

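```bash
python3 - <<'E'
from h import *; import pickle
o=pickle.load(open("pics/w9.pkl","rb")); c=cam("wrist",o)
print("tip",onplane(c,(320.7,112.9),.108),"sh",onplane(c,(320.9,109.3),.054))
print(o['tool_pos'])
for n,im in(("scene",cv2.imread("pics/s9.png")),("side",cv2.imread("pics/d9.png"))):
    p=proj(cam(n),[[.5695,.0085,.108],[.5695,.0085,.054]]); u,v=p[0].astype(int); print(n,p)
    cv2.imwrite(f"pics/{n}9c.png",cv2.resize(im[v-25:v+45,u-40:u+40],None,fx=7,fy=7,interpolation=2)); print(u-40,v-25)
E
```

```text
tip [[0.56968536 0.00895856 0.108     ]] sh [[0.56990579 0.00883016 0.054     ]]
[ 0.56925256 -0.05997403  0.20209496]
scene [[312.36147999 208.00424794]
 [312.50650538 221.08251208]]
272 183
side [[324.99297951 205.50408425]
 [325.01273457 219.17944761]]
284 180
```

View pics/scene9c.png

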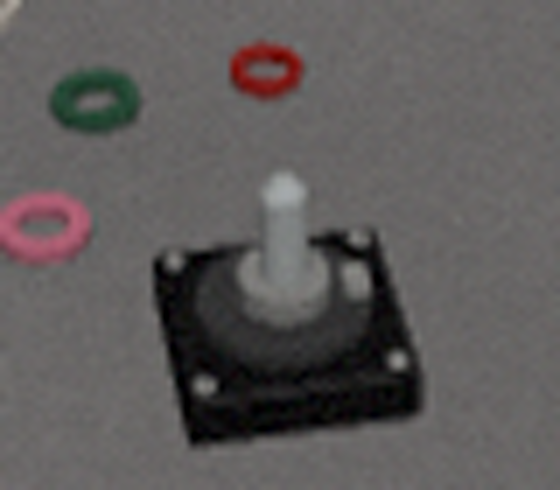

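View pics/side9c.png

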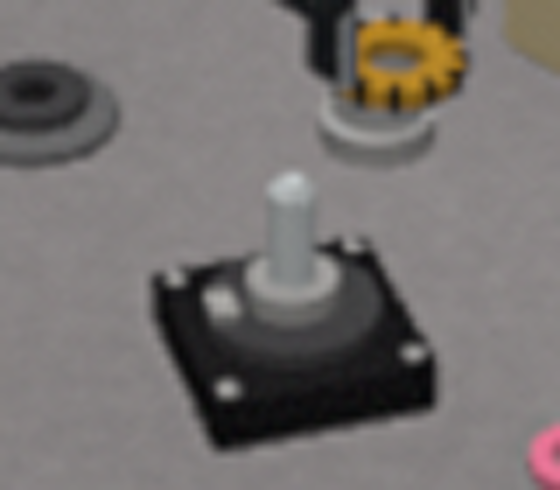

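```bash
python3 -m handwheel '[0,0.01,0,-0.03,0,0,0, 0,0.03,0,-0.06,0,0,0, 0,0.06,0,-0.069,0,0,0, 0,0.07,0,-0.069,0,0,0, 0,0.07,0,-0.069,0,0,0, 0,0.07,0,-0.069,0,0,0]'; python3 look.py w10; python3 - <<'E'
from h import *
for n in("scene","side"):
    _,im,_=grab(n); u,v=proj(cam(n),[.5698,.0089,.09])[0].astype(int)
    cv2.imwrite(f"pics/{n}10.png",cv2.resize(im[v-45:v+45,u-50:u+50],None,fx=6,fy=6,interpolation=2))
E
```

```text
t: 11.45
tool_pos: [0.5686, 0.0102, 0.1313]
tool_rot: [1.208, 1.21, -1.209]
contact_force: [0.4, -0.9, -1.7]
opening: 0.0561
11.45 [0.56855564 0.01020438 0.13125232] [ 1.20791042  1.21008777 -1.20941352] 0.05608691798369294 [ 0.4 -0.9 -1.7]
```

View pics/w10.png

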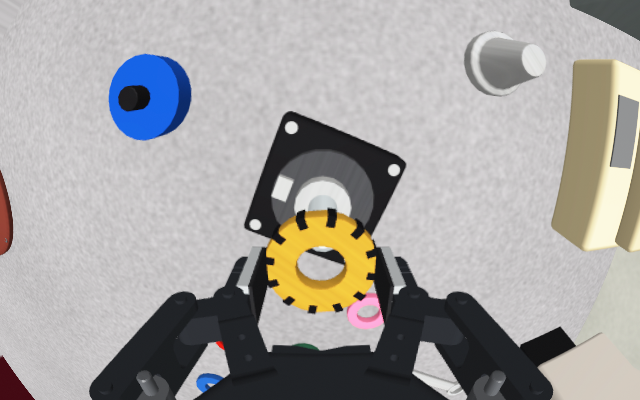

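View pics/scene10.png

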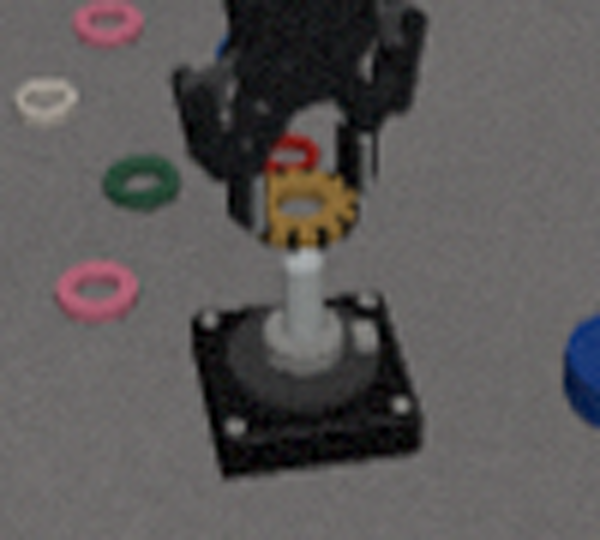

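```bash
python3 -m handwheel '[0,0.004,0.0005,0.0005,0,0,0, 0,0.008,0.0005,0.0005,0,0,0, 0,0.012,0.0005,0.0005,0,0,0, 0,0.016,0.0005,0.0005,0,0,0, 0,0.022,0.0005,0.0005,0,0,0, 0,0.022,0.0005,0.0005,0,0,0]'; python3 look.py w11
```

```text
t: 12.1
tool_pos: [0.5684, 0.0095, 0.1074]
tool_rot: [1.208, 1.212, -1.211]
contact_force: [0.5, 0.3, -1.9]
opening: 0.056
12.1 [0.56837436 0.00954649 0.10739305] [ 1.20815148  1.21155266 -1.21128427] 0.055985293657328815 [ 0.5  0.3 -1.9]
```

View pics/w11.png

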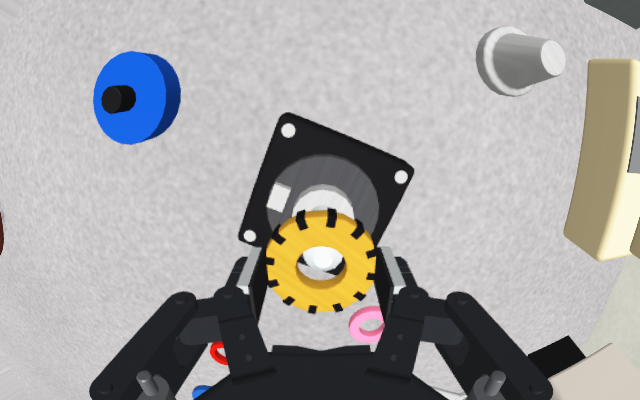

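```bash
python3 -m handwheel '[0,0.006,0.001,0,0,0,0, 0,0.012,0.001,0,0,0,0, 0,0.018,0.001,0,0,0,0, 0,0.018,0.001,0,0,0,0, 0,0.018,0.001,0,0,0,0]'; python3 look.py w12
```

```text
t: 12.57
tool_pos: [0.57, 0.0095, 0.0904]
tool_rot: [1.208, 1.21, -1.21]
contact_force: [0.4, 0.5, -2.2]
opening: 0.0562
12.5667 [0.56996268 0.00951406 0.09039835] [ 1.20849459  1.21029167 -1.21017449] 0.056219242930877544 [ 0.4  0.5 -2.2]
```

View pics/w12.png

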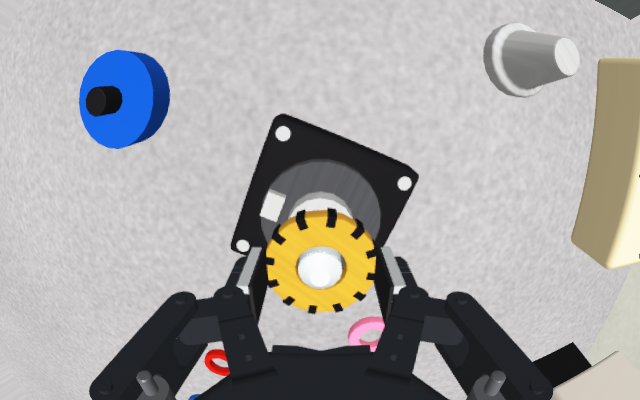

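Post sits in the bore (320,268), no side force. Continue down to just above home.

```bash
python3 -m handwheel '[0,0.008,0,0,0,0,0, 0,0.016,0,0,0,0,0, 0,0.022,0,0,0,0,0, 0,0.028,0,0,0,0,0, 0,0.031,0,0,0,0,0, 0,0.031,0,0,0,0,0, 0,0.031,0,0,0,0,0]'
```

```text
t: 13.2
tool_pos: [0.5704, 0.0094, 0.06]
tool_rot: [1.209, 1.209, -1.21]
contact_force: [0.6, 0.4, -1.1]
opening: 0.0556
```

```bash
python3 -m handwheel '[0,0.002,0,0,0,0,0, 0,0.003,0,0,0,0,0, 0,0.003,0,0,0,0,0, 0,0.003,0,0,0,0,0]'; python3 -m handwheel '[0.92,0,0,0,0,0,0, 0.92,0,0,0,0,0,0, 0.92,0,0,0,0,0,0, 0.92,0,0,0,0,0,0, 0.92,-0.03,0,0,0,0,0, 0.92,-0.06,0,0,0,0,0, 0.92,-0.09,0,0.02,0,0,0, 0.92,-0.12,0,0.05,0,0,0, 0.92,-0.12,0,0.07,0,0,0, 0.92,-0.12,0,0.07,0,0,0, 0.92,-0.12,0,0.07,0,0,0]'; python3 look.py w13
```

```text
t: 13.53
tool_pos: [0.5706, 0.0095, 0.0574]
tool_rot: [1.209, 1.209, -1.209]
contact_force: [0.1, 0.8, -1.1]
opening: 0.0563
t: 14.45
tool_pos: [0.5706, -0.0612, 0.1779]
tool_rot: [1.211, 1.208, -1.21]
contact_force: [-1.0, 1.2, -0.7]
opening: 0.0784
14.45 [ 0.5706464  -0.06122499  0.17786093] [ 1.21114725  1.20767284 -1.20980416] 0.07838643637660515 [-1.   1.2 -0.7]
```

View pics/w13.png

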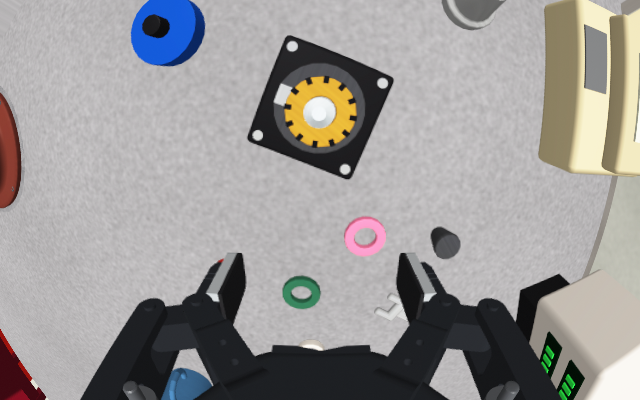

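```bash
python3 - <<'E'
from h import *; import pickle
o=pickle.load(open("pics/w13.pkl","rb")); c=cam("wrist",o); im=cv2.imread("pics/w13.png"); d=np.load("pics/w13_d.npy")
h=cv2.cvtColor(im,cv2.COLOR_BGR2HSV); m=cv2.inRange(h,*HSV['gold'])
k=cv2.convexHull(np.argwhere(m>0)[:,::-1].astype(np.int32))[:,0]; print("cutter@64",ringfit(c,k,.064))
R_,C=c[3],c[4]
def dep(u,v):
    r=rays((c[0],c[1],c[2],np.eye(3),np.zeros(3),True),(u,v))[0]; return R_@(r/r[2]*d[v,u])+C
for p in((297,112),(343,112),(319,88),(319,137),(320,200)): print(p,dep(*p).round(4))
cs=cam("side")
print("mug base",onplane(cs,(371,366),0),"top",onplane(cs,(371,328),.09))
for col in('blue','green','red','pink','white'):
    o2=None
_,ims,_=grab("side","d13")
for col in('blue','green','red','pink','white'):
    for b in blobs(ims,col):
        x,y,dd,da=ringfit(cs,b,.010)
        if .3<x<.7 and -.45<y<0 and dd<90: print(col,b.mean(0).round(),round(x,3),round(y,3),round(dd))
E
```

```text
cutter@64 (0.570501953125, 0.007443763256072998, 59.94960021972656, np.float64(59.28858101527071))
(297, 112) [0.5517 0.0074 0.0652]
(343, 112) [0.5894 0.0073 0.0641]
(319, 88) [0.5697 0.0271 0.0642]
(319, 137) [ 0.5696 -0.0138  0.0639]
(320, 200) [ 0.5703 -0.0923  0.0012]
mug base [[ 0.32189656 -0.46370898  0.        ]] top [[ 0.34515575 -0.43240742  0.09      ]]
blue [352. 307.] 0.409 -0.301 57
green [367. 269.] 0.545 -0.218 48
red [338. 277.] 0.454 -0.191 41
pink [392. 314.] 0.473 -0.388 54
pink [367. 246.] 0.619 -0.138 56
white [396. 286.] 0.558 -0.322 36
```

View pics/d13.png

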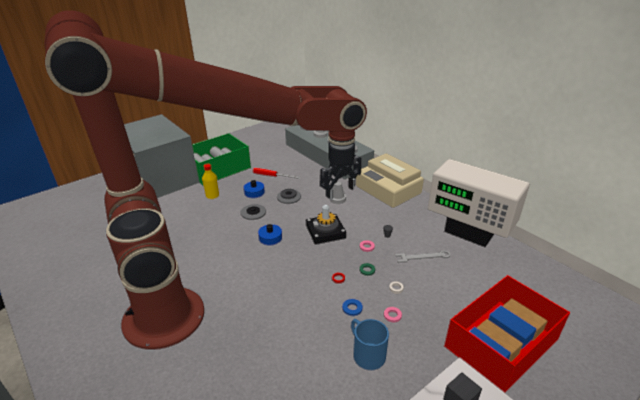

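```bash
python3 -m handwheel '[0.92,-0.02,-0.02,0.04,0,0,0, 0.92,-0.02,-0.04,0.08,0,0,0, 0.92,-0.02,-0.06,0.11,0,0,0, 0.92,-0.02,-0.08,0.15,0,0,0, 0.92,-0.02,-0.10,0.18,0,0,0, 0.92,-0.02,-0.12,0.22,0,0,0, 0.92,-0.02,-0.12,0.25,0,0,0, 0.92,-0.02,-0.12,0.28,0,0,0, 0.92,-0.02,-0.12,0.30,0,0,0, 0.92,-0.02,-0.12,0.30,0,0,0, 0.92,-0.02,-0.12,0.30,0,0,0]'; python3 look.py w14; cat > rings.py <<'E'
import sys,pickle; from h import *
tag=sys.argv[1]; im=cv2.imread(f"pics/{tag}.png"); o=pickle.load(open(f"pics/{tag}.pkl","rb")); c=cam("wrist",o)
print("tool",o['tool_pos'].round(4))
for col,z in(('blue',.01),('green',.01),('red',.01),('white',.012),('pink',.01)):
    for b in blobs(im,col,150):
        x,y,d,da=ringfit(c,b,z)
        if 30<d<70: print(col,b.mean(0).round(),"%.4f %.4f dia %.1f %.1f"%(x,y,d,da))
E
python3 rings.py w14
```

```text
t: 15.47
tool_pos: [0.4503, -0.3599, 0.1958]
tool_rot: [1.21, 1.212, -1.21]
contact_force: [0.9, 0.4, 0.2]
opening: 0.0784
15.4667 [ 0.45029448 -0.35991479  0.19577378] [ 1.21049941  1.21212353 -1.20958448] 0.0784497656002405 [0.9 0.4 0.2]
tool [ 0.4503 -0.3599  0.1958]
blue [283. 115.] 0.4098 -0.2982 dia 54.8 53.5
green [410.  41.] 0.5449 -0.2148 dia 48.0 45.8
red [326.  14.] 0.4552 -0.1889 dia 39.4 36.8
white [417. 139.] 0.5565 -0.3224 dia 41.4 39.2
pink [343. 192.] 0.4752 -0.3844 dia 48.7 46.9
```

View pics/w14.png

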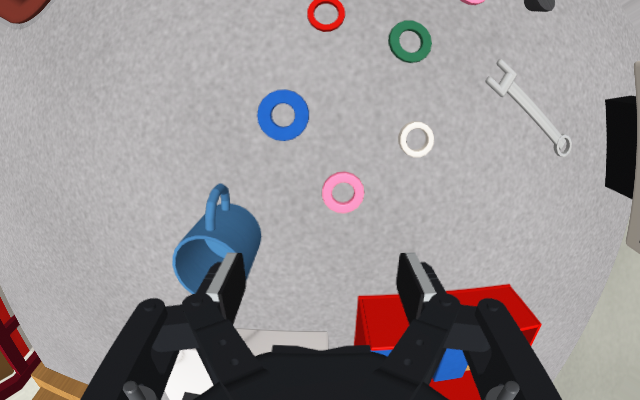

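```bash
python3 -m handwheel '[0.92,0.02,-0.02,-0.03,0,0,0, 0.92,0.04,-0.04,-0.062,0,0,0, 0.92,0.08,-0.0405,-0.062,0,0,0, 0.92,0.12,-0.0405,-0.062,0,0,0, 0.92,0.15,-0.0405,-0.062,0,0,0, 0.92,0.17,-0.0405,-0.062,0,0,0, 0.92,0.186,-0.0405,-0.062,0,0,0, 0.92,0.186,-0.0405,-0.062,0,0,0, 0.92,0.186,-0.0405,-0.062,0,0,0]'; python3 look.py w15; python3 rings.py w15
```

```text
t: 16.27
tool_pos: [0.4096, -0.2965, 0.0104]
tool_rot: [1.209, 1.213, -1.208]
contact_force: [0.3, -0.1, 0.2]
opening: 0.0783
16.2667 [ 0.40957851 -0.29647939  0.01037667] [ 1.20854088  1.21305086 -1.20823524] 0.07833152010183089 [ 0.3 -0.1  0.2]
tool [ 0.4096 -0.2965  0.0104]
blue [197. 385.] 0.3051 -0.4251 dia 63.9 28.8
blue [320. 255.] 0.4097 -0.2972 dia 57.4 55.4
green [554. 117.] 0.5433 -0.2141 dia 52.1 48.9
red [416.  48.] 0.4548 -0.1884 dia 40.5 38.9
white [535. 280.] 0.5546 -0.3208 dia 46.0 40.1
pink [624.  24.] 0.6164 -0.1327 dia 62.8 46.9
```

View pics/w15.png

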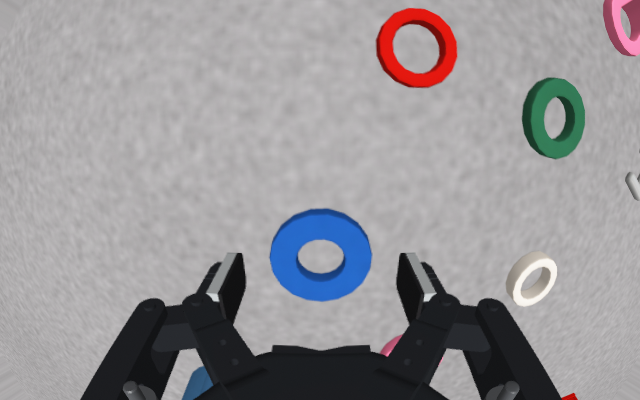

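Blue is centred between the pads (320,255). Slight y shift, 2 mm lower, then close.

```bash
python3 -m handwheel '[0.92,0.003,0,0.0005,0,0,0, 0.92,0.003,0,0.0005,0,0,0, 0,0.003,0,0.0005,0,0,0, 0,0.003,0,0.0005,0,0,0, 0,0.003,0,0.0005,0,0,0, 0,0.003,0,0.0005,0,0,0, 0,0.003,0,0.0005,0,0,0, 0,0.003,0,0.0005,0,0,0]' 50; python3 look.py w16
```

```text
t: 16.98
tool_pos: [0.4115, -0.3003, 0.0101]
tool_rot: [1.209, 1.205, -1.208]
contact_force: [0.5, -0.1, 3.1]
opening: 0.0054
16.9833 [ 0.41145603 -0.30034503  0.01009685] [ 1.2091336   1.20466459 -1.20827499] 0.005357125929309861 [ 0.5 -0.1  3.1]
```

View pics/w16.png

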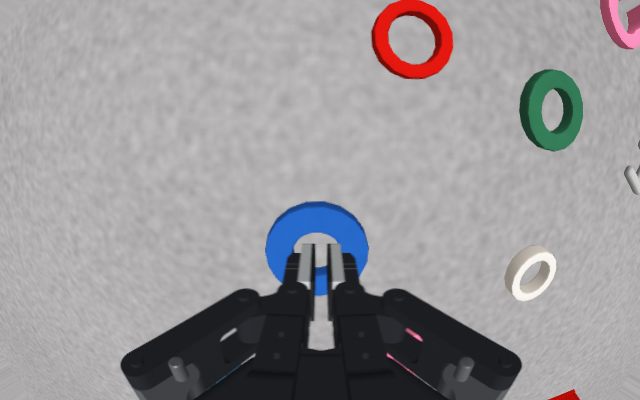

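```bash
python3 -m handwheel '[0,-0.03,0,0,0,0,0, 0,-0.03,0,0,0,0,0, 0.85,-0.03,0,0,0,0,0, 0.85,-0.03,0,0,0,0,0, 0.85,-0.03,0,0,0,0,0, 0.85,-0.03,0,0,0,0,0, 0.85,-0.03,0,0,0,0,0]' 50; python3 look.py w17; python3 rings.py w17
```

```text
t: 17.62
tool_pos: [0.4094, -0.2985, 0.0373]
tool_rot: [1.21, 1.211, -1.21]
contact_force: [0.3, -0.4, 0.3]
opening: 0.0601
17.6167 [ 0.40942201 -0.29847627  0.03731819] [ 1.20952529  1.21111105 -1.20958717] 0.06008066324901055 [ 0.3 -0.4  0.3]
tool [ 0.4094 -0.2985  0.0373]
blue [320. 231.] 0.4097 -0.2971 dia 56.9 54.9
green [528. 109.] 0.5435 -0.2141 dia 51.3 48.4
red [402.  50.] 0.4549 -0.1885 dia 40.3 38.7
white [517. 259.] 0.5547 -0.3206 dia 45.1 39.8
pink [381. 330.] 0.4556 -0.3806 dia 34.5 16.1
pink [599.  24.] 0.6168 -0.1371 dia 56.4 49.2
```

View pics/w17.png

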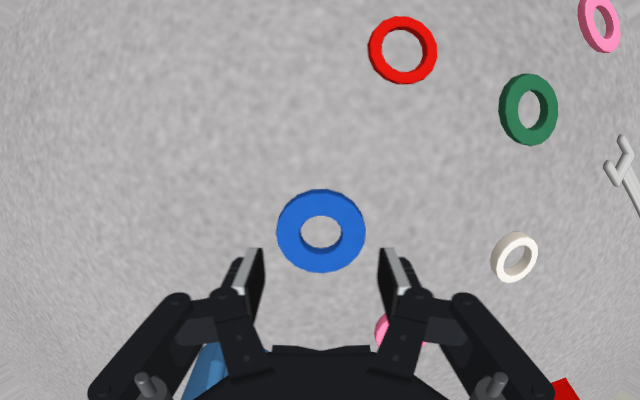

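```bash
python3 -m handwheel '[0.85,0,0,-0.001,0,0,0, 0.85,0,0,-0.001,0,0,0, 0.85,0.02,0,-0.001,0,0,0, 0.85,0.03,0,-0.001,0,0,0, 0.85,0.037,0,-0.001,0,0,0, 0.85,0.037,0,-0.001,0,0,0, 0.85,0.037,0,-0.001,0,0,0]' 50; python3 look.py w18
```

```text
t: 18.25
tool_pos: [0.4096, -0.2976, 0.0008]
tool_rot: [1.209, 1.211, -1.209]
contact_force: [0.7, -0.5, 0.9]
opening: 0.0727
18.25 [ 0.4096254  -0.29764428  0.00079034] [ 1.20939779  1.21071572 -1.20946103] 0.07274189716303193 [ 0.7 -0.5  0.9]
```

View pics/w18.png

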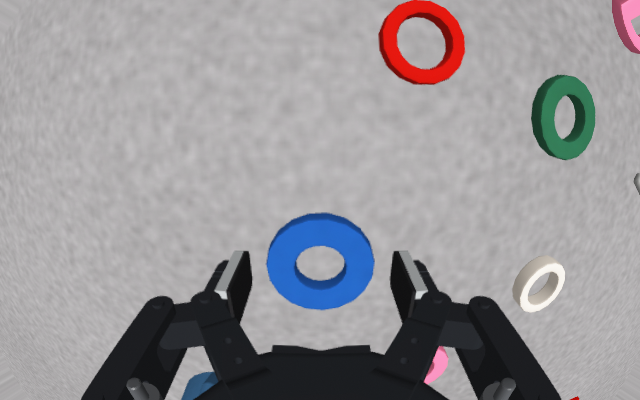

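```bash
python3 -m handwheel '[0.85,0.002,0,0,0,0,0, 0.85,0.003,0,0,0,0,0, 0,0.003,0,0,0,0,0, 0,0.003,0,0,0,0,0, 0,0.003,0,0,0,0,0, 0,0.003,0,0,0,0,0, 0,0.003,0,0,0,0,0]' 50; python3 look.py w19
```

```text
t: 18.88
tool_pos: [0.4103, -0.2983, -0.0006]
tool_rot: [1.209, 1.209, -1.209]
contact_force: [-2.1, 1.2, 5.6]
opening: 0.0535
18.8833 [ 0.41033023 -0.29833526 -0.00058206] [ 1.20892487  1.20876281 -1.20908138] 0.05348747005758118 [-2.1  1.2  5.6]
```

View pics/w19.png

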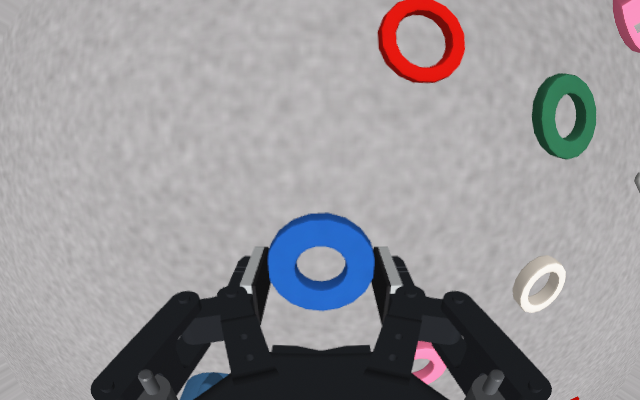

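```bash
python3 -m handwheel '[0,-0.02,0,0,0,0,0, 0,-0.06,0,0,0,0,0, 0,-0.10,0,0,0,0,0, 0,-0.14,0,0,0,0,0, 0,-0.15,0.02,-0.03,0,0,0, 0,-0.15,0.04,-0.06,0,0,0, 0,-0.15,0.06,-0.09,0,0,0, 0,-0.15,0.08,-0.12,0,0,0, 0,-0.15,0.10,-0.15,0,0,0, 0,-0.15,0.12,-0.18,0,0,0, 0,-0.15,0.14,-0.21,0,0,0, 0,-0.15,0.16,-0.24,0,0,0]' ; python3 -m handwheel '[0,0,0,-0.03,0,0,0, 0,0,0,-0.055,0,0,0, 0,0,0,-0.066,0,0,0, 0,0,0,-0.066,0,0,0, 0,0,0,-0.066,0,0,0, 0,0,0,-0.066,0,0,0]'; python3 look.py w20
```

```text
t: 19.93
tool_pos: [0.5705, -0.0562, 0.1482]
tool_rot: [1.209, 1.209, -1.209]
contact_force: [0.4, -1.0, -0.9]
opening: 0.0534
t: 20.43
tool_pos: [0.5699, 0.0069, 0.1482]
tool_rot: [1.209, 1.208, -1.21]
contact_force: [-0.4, -0.2, -1.0]
opening: 0.0533
20.4333 [0.56987392 0.00689811 0.14824991] [ 1.20936454  1.20832113 -1.21020266] 0.05330897585518344 [-0.4 -0.2 -1. ]
```

View pics/w20.png

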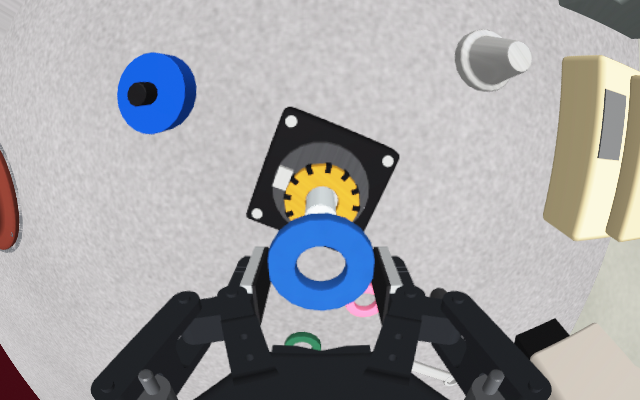

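```bash
python3 -m handwheel '[0,0.01,0,-0.002,0,0,0, 0,0.02,0,-0.002,0,0,0, 0,0.028,0,-0.002,0,0,0, 0,0.034,0,-0.002,0,0,0, 0,0.042,0,-0.002,0,0,0, 0,0.05,0,-0.002,0,0,0, 0,0.058,0,-0.002,0,0,0, 0,0.058,0,-0.002,0,0,0, 0,0.058,0,-0.002,0,0,0]' ; python3 look.py w21
```

```text
t: 21.23
tool_pos: [0.5695, 0.0101, 0.0895]
tool_rot: [1.209, 1.21, -1.21]
contact_force: [-0.5, 0.0, -1.9]
opening: 0.0535
21.2333 [0.56950552 0.01008299 0.08945009] [ 1.20858403  1.21043669 -1.21016367] 0.05346216588961588 [-0.5  0.  -1.9]
```

View pics/w21.png

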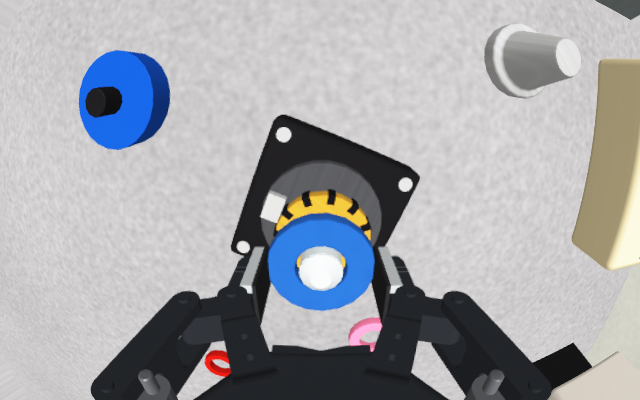

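```bash
python3 -m handwheel '[0,0.008,0,0.0007,0,0,0, 0,0.016,0,0.0007,0,0,0, 0,0.022,0,0.0007,0,0,0, 0,0.024,0,0.0007,0,0,0, 0,0.024,0,0.0007,0,0,0, 0,0.024,0,0.0007,0,0,0]'
```

```text
t: 21.78
tool_pos: [0.5699, 0.0093, 0.066]
tool_rot: [1.209, 1.21, -1.21]
contact_force: [0.1, -0.3, -1.8]
opening: 0.0534
```

```bash
python3 -m handwheel '[0,0.0015,0,0,0,0,0, 0,0.0015,0,0,0,0,0, 0.85,0.0015,0,0,0,0,0, 0.85,0.0015,0,0,0,0,0, 0.85,0.0015,0,0,0,0,0, 0.85,-0.03,0,0,0,0,0, 0.85,-0.07,0,0,0,0,0, 0.85,-0.11,0,0,0,0,0, 0.85,-0.12,0,0.04,0,0,0, 0.85,-0.12,0,0.07,0,0,0, 0.85,-0.12,0,0.07,0,0,0]'; python3 look.py w22
```

```text
t: 22.7
tool_pos: [0.5712, -0.0648, 0.1891]
tool_rot: [1.212, 1.202, -1.21]
contact_force: [0.4, -0.1, -1.4]
opening: 0.0723
22.7 [ 0.57122324 -0.06484508  0.18911104] [ 1.21162599  1.2015967  -1.21006864] 0.0723374254243881 [ 0.4 -0.1 -1.4]
```

View pics/w22.png

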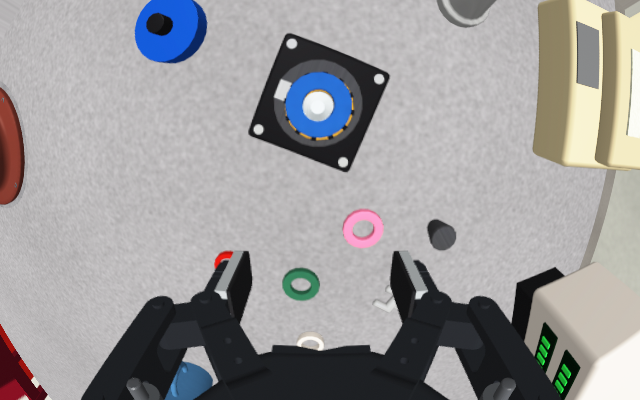

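```bash
cat > flat.py <<'E'
import sys,pickle; from h import *
tag=sys.argv[1]; o=pickle.load(open(f"pics/{tag}.pkl","rb")); c=cam("wrist",o); d=np.load(f"pics/{tag}_d.npy")
r=float(sys.argv[2])/1000; z=float(sys.argv[3])/1000
for a in range(0,360,45):
    X=[.5698+r*np.cos(np.radians(a)),.0089+r*np.sin(np.radians(a)),z]
    u,v=np.round(proj(c,X)[0]).astype(int)
    k=rays((c[0],c[1],c[2],np.eye(3),np.zeros(3),True),(u,v))[0]; P=c[3]@(k/k[2]*d[v,u])+c[4]; print(a,P.round(4)[2],end='  ')
print()
E
python3 flat.py w22 21 74
python3 -m handwheel '[0.85,0.01,-0.01,0.04,0,0,0, 0.85,0.02,-0.025,0.08,0,0,0, 0.85,0.03,-0.025,0.12,0,0,0, 0.85,0.04,-0.025,0.16,0,0,0, 0.85,0.05,-0.025,0.19,0,0,0, 0.85,0.06,-0.025,0.20,0,0,0, 0.85,0.06,-0.025,0.20,0,0,0, 0.85,0.06,-0.025,0.20,0,0,0]'; python3 look.py w23; python3 rings.py w23
```

```text
0 0.074  45 0.0736  90 0.0761  135 0.0757  180 0.0741  225 0.0736  270 0.074  315 0.0752  
t: 23.42
tool_pos: [0.5444, -0.2595, 0.1249]
tool_rot: [1.21, 1.212, -1.21]
contact_force: [0.0, 0.0, 0.6]
opening: 0.0725
23.4167 [ 0.54443411 -0.2594611   0.12489864] [ 1.21022056  1.21244384 -1.2098681 ] 0.07250377012893434 [0.  0.  0.6]
tool [ 0.5444 -0.2595  0.1249]
green [323. 139.] 0.5461 -0.2140 dia 46.7 45.6
red [219. 111.] 0.4567 -0.1875 dia 40.1 38.6
white [333. 254.] 0.5562 -0.3209 dia 44.1 40.0
pink [261. 302.] 0.4760 -0.3830 dia 53.0 37.2
pink [411.  50.] 0.6204 -0.1354 dia 48.4 47.0
```

View pics/w23.png

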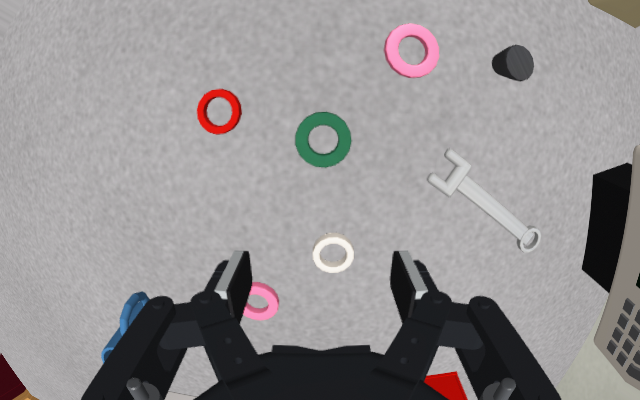

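```bash
python3 -m handwheel '[0.8,0.02,0.0012,-0.03,0,0,0, 0.8,0.05,0.0012,-0.045,0,0,0, 0.8,0.08,0.0012,-0.045,0,0,0, 0.8,0.105,0.0012,-0.045,0,0,0, 0.8,0.12,0.0012,-0.045,0,0,0, 0.8,0.125,0.0012,-0.045,0,0,0, 0.8,0.125,0.0012,-0.045,0,0,0, 0.8,0.125,0.0012,-0.045,0,0,0]' 50; python3 look.py w24; python3 rings.py w24
```

```text
t: 24.13
tool_pos: [0.5472, -0.2151, 0.0027]
tool_rot: [1.208, 1.208, -1.207]
contact_force: [0.8, -0.2, 0.7]
opening: 0.068
24.1333 [ 0.5472496  -0.21512066  0.00266143] [ 1.20847983  1.20803333 -1.20731514] 0.06804377128672649 [ 0.8 -0.2  0.7]
tool [ 0.5472 -0.2151  0.0027]
green [318. 258.] 0.5460 -0.2125 dia 49.7 47.3
red [152. 210.] 0.4576 -0.1862 dia 43.8 40.7
pink [471. 110.] 0.6196 -0.1352 dia 49.8 47.7
```

View pics/w24.png

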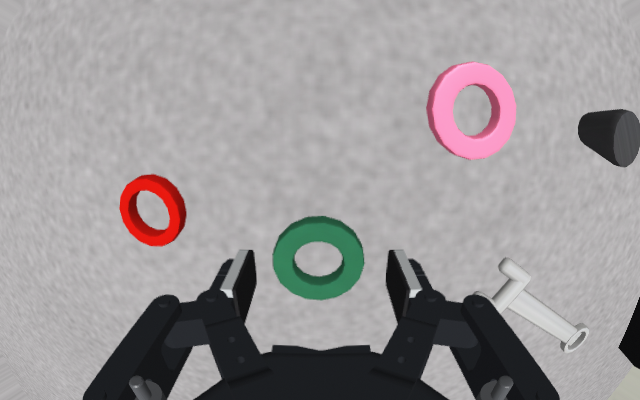

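```bash
python3 -m handwheel '[0.8,0.002,-0.0008,-0.0015,0,0,0, 0.8,0.0035,-0.0008,-0.0015,0,0,0, 0,0.0035,-0.0008,-0.0015,0,0,0, 0,0.0035,-0.0008,-0.0015,0,0,0, 0,0.0035,-0.0008,-0.0015,0,0,0, 0,0.0035,-0.0008,-0.0015,0,0,0, 0,0.0035,-0.0008,-0.0015,0,0,0]' 50; python3 look.py w25;python3 rings.py w25
```

```text
t: 24.77
tool_pos: [0.546, -0.2145, -0.0011]
tool_rot: [1.209, 1.208, -1.209]
contact_force: [-2.1, 1.2, 5.6]
opening: 0.0456
24.7667 [ 0.54601655 -0.21454599 -0.00109924] [ 1.20948779  1.20794246 -1.20869559] 0.04556048315218262 [-2.1  1.2  5.6]
tool [ 0.546  -0.2145 -0.0011]
green [321. 263.] 0.5460 -0.2129 dia 49.9 47.6
red [151. 213.] 0.4576 -0.1860 dia 43.7 40.7
pink [476. 112.] 0.6197 -0.1350 dia 49.9 47.8
```

View pics/w25.png

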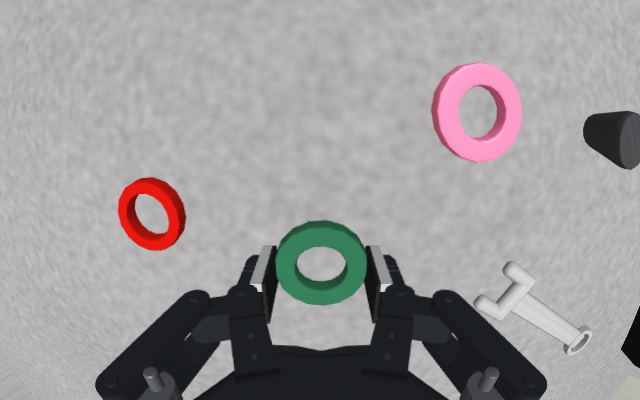

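```bash
python3 -m handwheel '[0,-0.02,0,0,0,0,0, 0,-0.06,0,0,0,0,0, 0,-0.10,0,0,0,0,0, 0,-0.14,0,0,0,0,0, 0,-0.15,0.01,-0.03,0,0,0, 0,-0.15,0.02,-0.06,0,0,0, 0,-0.15,0.024,-0.10,0,0,0, 0,-0.15,0.024,-0.14,0,0,0, 0,-0.15,0.024,-0.18,0,0,0, 0,-0.15,0.024,-0.21,0,0,0, 0,-0.15,0.024,-0.222,0,0,0, 0,-0.15,0.024,-0.222,0,0,0]' ; python3 -m handwheel '[0,0.01,0,0,0,0,0, 0,0.02,0,0,0,0,0, 0,0.028,0,0,0,0,0, 0,0.028,0,0,0,0,0, 0,0.028,0,0,0,0,0]'; python3 look.py w26
```

```text
t: 25.82
tool_pos: [0.5688, 0.0102, 0.1472]
tool_rot: [1.206, 1.212, -1.207]
contact_force: [0.6, -0.8, -0.8]
opening: 0.0451
t: 26.23
tool_pos: [0.5685, 0.0068, 0.1181]
tool_rot: [1.209, 1.211, -1.212]
contact_force: [0.6, -0.1, -0.6]
opening: 0.0457
26.2333 [0.56847707 0.00683326 0.11811457] [ 1.20921216  1.21069906 -1.21245076] 0.045738476500428234 [ 0.6 -0.1 -0.6]
```

View pics/w26.png

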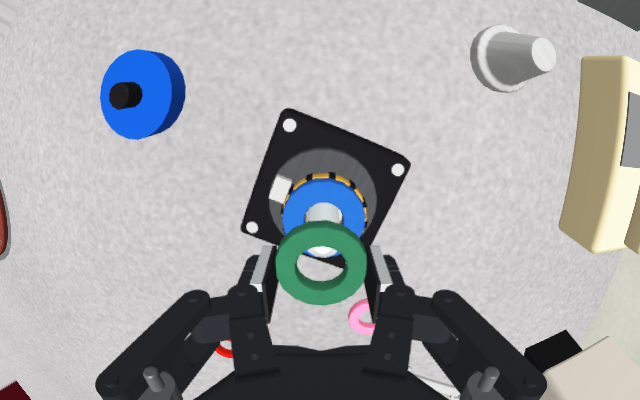

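```bash
python3 -m handwheel '[0,0,0.001,-0.0012,0,0,0, 0,0.005,0.001,-0.0012,0,0,0, 0,0.010,0.001,-0.0012,0,0,0, 0,0.015,0.001,-0.0012,0,0,0, 0,0.020,0.001,-0.0012,0,0,0, 0,0.024,0.001,-0.0012,0,0,0, 0,0.024,0.001,-0.0012,0,0,0, 0,0.024,0.001,-0.0012,0,0,0]' ; python3 look.py w27
```

```text
t: 26.95
tool_pos: [0.57, 0.0091, 0.0952]
tool_rot: [1.209, 1.21, -1.21]
contact_force: [-0.5, 0.0, -1.2]
opening: 0.0452
26.95 [0.57003473 0.00907292 0.0952302 ] [ 1.20879049  1.21002163 -1.20984053] 0.04521809254359164 [-0.5  0.  -1.2]
```

View pics/w27.png

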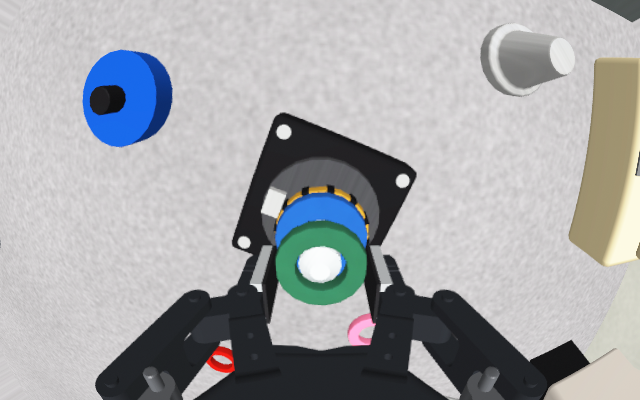

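```bash
python3 -m handwheel '[0,0.007,0,0,0,0,0, 0,0.014,0,0,0,0,0, 0,0.020,0,0,0,0,0, 0,0.020,0,0,0,0,0, 0,0.021,0,0,0,0,0, 0,0.021,0,0,0,0,0]'
```

```text
t: 27.5
tool_pos: [0.5703, 0.009, 0.0745]
tool_rot: [1.209, 1.209, -1.209]
contact_force: [-0.4, 0.7, -0.5]
opening: 0.0455
```

```bash
python3 -m handwheel '[0,0.001,0,0,0,0,0, 0.8,0.001,0,0,0,0,0, 0.8,0.001,0,0,0,0,0, 0.8,0.001,0,0,0,0,0, 0.8,0.001,0,0,0,0,0, 0.8,-0.03,0,0,0,0,0, 0.8,-0.07,0,0,0,0,0, 0.8,-0.10,0,0.01,0,0,0, 0.8,-0.11,0,0.04,0,0,0, 0.8,-0.11,0,0.07,0,0,0, 0.8,-0.11,0,0.07,0,0,0]'; python3 look.py w28; python3 flat.py w28 18 84; python3 rings.py w28
```

```text
t: 28.42
tool_pos: [0.5714, -0.065, 0.1872]
tool_rot: [1.211, 1.202, -1.21]
contact_force: [0.3, -0.3, -0.8]
opening: 0.0683
28.4167 [ 0.57143839 -0.06501522  0.18717199] [ 1.21134278  1.20232038 -1.21038638] 0.06826284129357373 [ 0.3 -0.3 -0.8]
0 0.0857  45 0.0849  90 0.0837  135 0.0839  180 0.0851  225 0.0853  270 0.0845  315 0.0853  
tool [ 0.5714 -0.065   0.1872]
blue [318. 104.] 0.5698 0.0064 dia 69.8 67.2
green [319. 105.] 0.5702 0.0063 dia 61.2 59.7
white [314. 341.] 0.5608 -0.3167 dia 55.5 30.4
white [297. 326.] 0.5411 -0.2820 dia 48.5 28.4
white [344. 196.] 0.5991 -0.0888 dia 46.7 20.6
white [299. 181.] 0.5487 -0.0739 dia 37.4 18.0
white [131. 170.] 0.3409 -0.0556 dia 32.7 19.3
white [203. 149.] 0.4482 -0.0354 dia 40.5 16.8
white [317. 105.] 0.5692 0.0059 dia 31.4 29.8
white [193.  96.] 0.4373 0.0208 dia 33.4 16.2
white [318.  28.] 0.5701 0.0853 dia 30.4 14.5
white [39. 32.] 0.1874 0.1560 dia 69.6 28.3
white [264.  20.] 0.5142 0.0926 dia 35.7 16.3
pink [363. 229.] 0.6205 -0.1329 dia 49.5 47.2
```

View pics/w28.png

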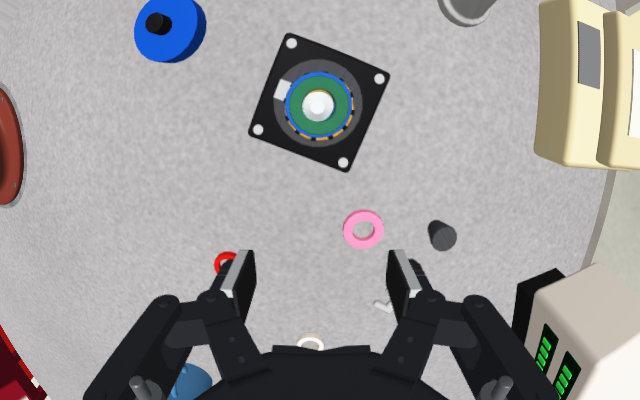

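```bash
python3 -m handwheel '[0.7,0.01,-0.03,0.03,0,0,0, 0.7,0.02,-0.06,0.06,0,0,0, 0.7,0.03,-0.08,0.09,0,0,0, 0.7,0.04,-0.10,0.12,0,0,0, 0.7,0.05,-0.113,0.15,0,0,0, 0.7,0.06,-0.113,0.17,0,0,0, 0.7,0.06,-0.113,0.17,0,0,0, 0.7,0.06,-0.113,0.17,0,0,0, 0.7,0.06,-0.113,0.17,0,0,0]'; python3 look.py w29; python3 rings.py w29
```

```text
t: 29.22
tool_pos: [0.4576, -0.2301, 0.1247]
tool_rot: [1.209, 1.21, -1.209]
contact_force: [-0.4, 0.2, 0.4]
opening: 0.0597
29.2167 [ 0.45758075 -0.23006047  0.1246673 ] [ 1.20922862  1.21036132 -1.20856821] 0.05967272415235273 [-0.4  0.2  0.4]
tool [ 0.4576 -0.2301  0.1247]
red [318. 142.] 0.4554 -0.1872 dia 39.0 37.8
white [424. 271.] 0.5609 -0.3166 dia 42.0 20.7
pink [336. 322.] 0.4753 -0.3821 dia 53.6 49.5
pink [496.  93.] 0.6189 -0.1352 dia 50.9 48.3
```

View pics/w29.png

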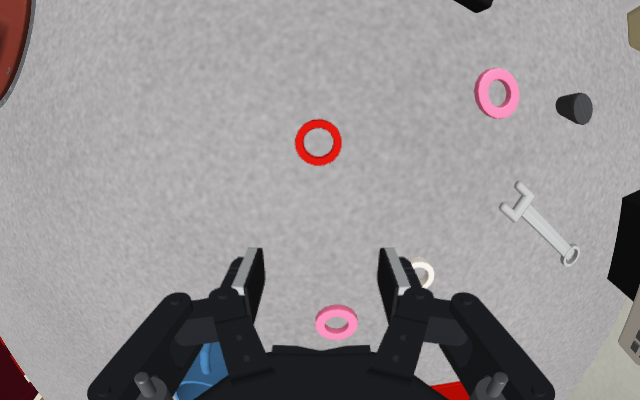

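```bash
python3 -m handwheel '[0.7,0.02,-0.002,-0.03,0,0,0, 0.7,0.05,-0.002,-0.0425,0,0,0, 0.7,0.08,-0.002,-0.0425,0,0,0, 0.7,0.105,-0.002,-0.0425,0,0,0, 0.7,0.12,-0.002,-0.0425,0,0,0, 0.7,0.124,-0.002,-0.0425,0,0,0, 0.7,0.124,-0.002,-0.0425,0,0,0, 0.7,0.124,-0.002,-0.0425,0,0,0, 0.7,0.124,-0.002,-0.0425,0,0,0]' 50; python3 look.py w30; python3 rings.py w30
```

```text
t: 30.02
tool_pos: [0.4569, -0.189, 0.0027]
tool_rot: [1.209, 1.206, -1.207]
contact_force: [1.1, -1.0, 0.1]
opening: 0.0597
30.0167 [ 0.45690777 -0.18897613  0.00265735] [ 1.20885216  1.20614517 -1.20740668] 0.05969344603465846 [ 1.1 -1.   0.1]
tool [ 0.4569 -0.189   0.0027]
red [318. 257.] 0.4557 -0.1858 dia 42.4 39.9
white [452. 388.] 0.5629 -0.3100 dia 45.9 22.6
pink [583. 168.] 0.6172 -0.1337 dia 55.1 50.7
```

View pics/w30.png

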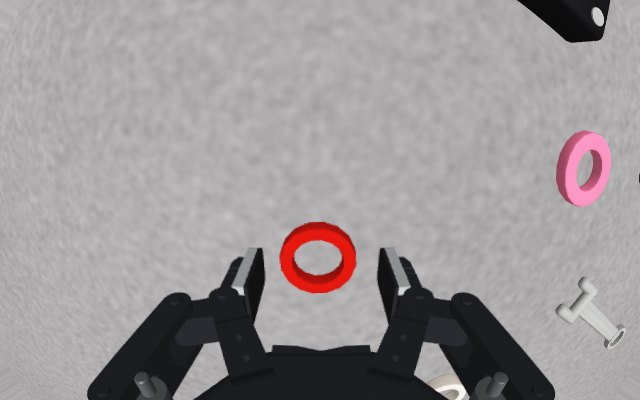

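```bash
python3 -m handwheel '[0.7,0.002,-0.0005,-0.0015,0,0,0, 0.7,0.002,-0.0005,-0.0015,0,0,0, 0,0.002,-0.0005,-0.0015,0,0,0, 0,0.002,-0.0005,-0.0015,0,0,0, 0,0.002,-0.0005,-0.0015,0,0,0, 0,0.002,-0.0005,-0.0015,0,0,0, 0,0.002,-0.0005,-0.0015,0,0,0]' 50; python3 look.py w31;python3 rings.py w31
```

```text
t: 30.65
tool_pos: [0.4554, -0.1873, -0.0005]
tool_rot: [1.209, 1.208, -1.209]
contact_force: [-2.0, -0.7, 5.2]
opening: 0.0371
30.65 [ 0.45538691 -0.18734766 -0.00051261] [ 1.20929831  1.20810607 -1.20886778] 0.037053197989956765 [-2.  -0.7  5.2]
tool [ 0.4554 -0.1873 -0.0005]
red [321. 264.] 0.4560 -0.1859 dia 42.2 40.0
pink [588. 172.] 0.6169 -0.1343 dia 55.7 50.8
```

View pics/w31.png

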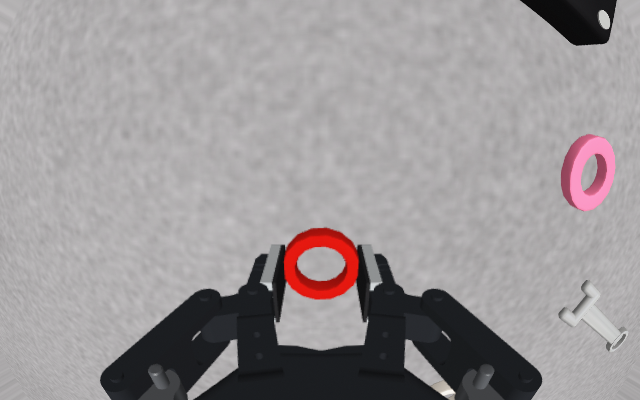

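```bash
python3 -m handwheel '[0,-0.02,0,0,0,0,0, 0,-0.06,0,0,0,0,0, 0,-0.10,0,0,0,0,0, 0,-0.14,0,0,0,0,0, 0,-0.15,0.02,-0.03,0,0,0, 0,-0.15,0.04,-0.06,0,0,0, 0,-0.15,0.06,-0.10,0,0,0, 0,-0.15,0.08,-0.13,0,0,0, 0,-0.15,0.10,-0.16,0,0,0, 0,-0.15,0.1145,-0.19,0,0,0, 0,-0.15,0.1145,-0.196,0,0,0, 0,-0.15,0.1145,-0.196,0,0,0]' ; python3 -m handwheel '[0,0.01,0,0,0,0,0, 0,0.02,0,0,0,0,0, 0,0.028,0,0,0,0,0, 0,0.028,0,0,0,0,0, 0,0.028,0,0,0,0,0, 0,0.028,0,0,0,0,0]'; python3 look.py w32
```

```text
t: 31.7
tool_pos: [0.5691, 0.011, 0.1477]
tool_rot: [1.206, 1.213, -1.208]
contact_force: [-0.4, -0.7, -3.1]
opening: 0.0372
t: 32.2
tool_pos: [0.5692, 0.0084, 0.1207]
tool_rot: [1.21, 1.209, -1.21]
contact_force: [0.2, -0.3, -0.3]
opening: 0.0375
32.2 [0.56924094 0.00835137 0.12069066] [ 1.20992716  1.20880562 -1.2101441 ] 0.03753019076506466 [ 0.2 -0.3 -0.3]
```

View pics/w32.png

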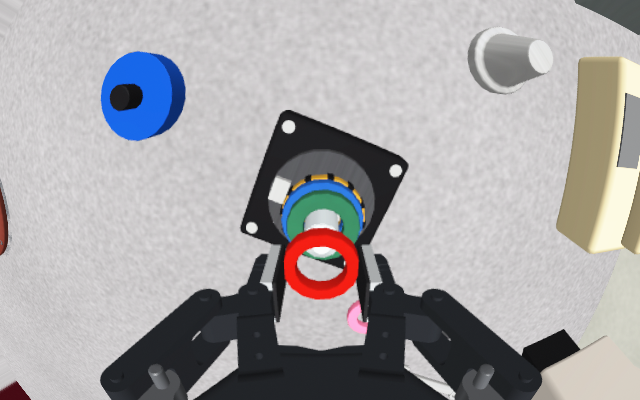

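```bash
python3 -m handwheel '[0,0.005,0.0005,0,0,0,0, 0,0.010,0.0005,0,0,0,0, 0,0.015,0.0005,0,0,0,0, 0,0.020,0.0005,0,0,0,0, 0,0.025,0.0005,0,0,0,0, 0,0.025,0.0005,0,0,0,0, 0,0.025,0.0005,0,0,0,0]' ; python3 look.py w33
```

```text
t: 32.83
tool_pos: [0.5694, 0.0091, 0.095]
tool_rot: [1.209, 1.21, -1.21]
contact_force: [-0.3, 0.6, -0.9]
opening: 0.0372
32.8333 [0.56943147 0.0090948  0.09504751] [ 1.20863237  1.21030839 -1.21002926] 0.037154464932959465 [-0.3  0.6 -0.9]
```

View pics/w33.png

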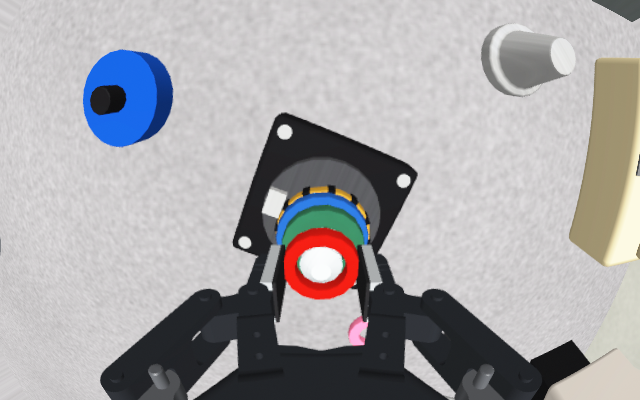

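Post is inside the bore. Ring home needs TCP ≈ 0.0835.

```bash
python3 -m handwheel '[0,0.005,0,0,0,0,0, 0,0.0095,0,0,0,0,0, 0,0.0105,0,0,0,0,0, 0,0.0105,0,0,0,0,0, 0,0.0105,0,0,0,0,0]'
```

```text
t: 33.3
tool_pos: [0.5698, 0.009, 0.0851]
tool_rot: [1.209, 1.209, -1.209]
contact_force: [-0.4, -0.9, -0.2]
opening: 0.0374
```

```bash
python3 -m handwheel '[0,0.001,0,0,0,0,0, 0.7,0.001,0,0,0,0,0, 0.7,0.001,0,0,0,0,0, 0.7,0.001,0,0,0,0,0, 0.7,0.001,0,0,0,0,0, 0.7,-0.03,0,0,0,0,0, 0.7,-0.07,0,0,0,0,0, 0.7,-0.10,0,0.01,0,0,0, 0.7,-0.10,0,0.04,0,0,0, 0.7,-0.10,0,0.07,0,0,0, 0.7,-0.10,0,0.07,0,0,0]'; python3 look.py w34; python3 flat.py w34 16 94
```

```text
t: 34.22
tool_pos: [0.5705, -0.0649, 0.1868]
tool_rot: [1.211, 1.204, -1.211]
contact_force: [0.5, 0.1, 0.4]
opening: 0.0598
34.2167 [ 0.57051004 -0.06492292  0.1868443 ] [ 1.21094179  1.20361259 -1.21131477] 0.05983665513150586 [0.5 0.1 0.4]
0 0.0954  45 0.0943  90 0.0945  135 0.0963  180 0.0936  225 0.0943  270 0.0953  315 0.0953
```

View pics/w34.png

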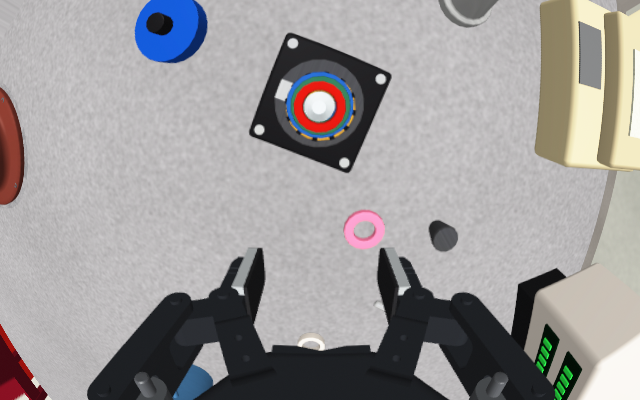

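```bash
python3 -m handwheel '[0.7,0.01,0,0.04,0,0,0, 0.7,0.02,-0.014,0.08,0,0,0, 0.7,0.03,-0.014,0.12,0,0,0, 0.7,0.04,-0.014,0.16,0,0,0, 0.7,0.05,-0.014,0.20,0,0,0, 0.7,0.06,-0.014,0.24,0,0,0, 0.7,0.06,-0.014,0.28,0,0,0, 0.7,0.06,-0.014,0.30,0,0,0, 0.7,0.06,-0.014,0.30,0,0,0, 0.7,0.06,-0.014,0.30,0,0,0]'; python3 look.py w35; python3 rings.py w35
```

```text
t: 35.1
tool_pos: [0.5558, -0.3611, 0.1247]
tool_rot: [1.211, 1.21, -1.21]
contact_force: [0.2, 1.0, 0.1]
opening: 0.06
35.1 [ 0.55580428 -0.36105183  0.124651  ] [ 1.21088661  1.20996166 -1.20995608] 0.05996310964709807 [0.2 1.  0.1]
tool [ 0.5558 -0.3611  0.1247]
white [320. 148.] 0.5558 -0.3227 dia 40.4 39.1
white [446.  60.] 0.6622 -0.2423 dia 41.7 25.1
pink [235. 214.] 0.4766 -0.3847 dia 50.1 47.8
```

View pics/w35.png

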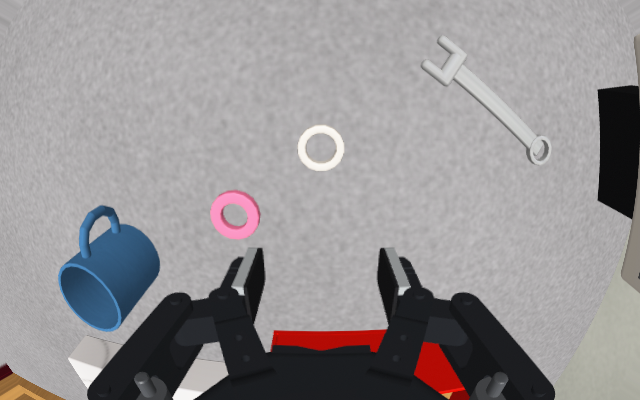

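```bash
python3 -m handwheel '[0.7,0.02,0,-0.03,0,0,0, 0.7,0.05,0,-0.038,0,0,0, 0.7,0.08,0,-0.038,0,0,0, 0.7,0.105,0,-0.038,0,0,0, 0.7,0.12,0,-0.038,0,0,0, 0.7,0.124,0,-0.038,0,0,0, 0.7,0.124,0,-0.038,0,0,0, 0.7,0.124,0,-0.038,0,0,0, 0.7,0.124,0,-0.038,0,0,0]' 50; python3 look.py w36; python3 rings.py w36
```

```text
t: 35.9
tool_pos: [0.5574, -0.3239, 0.0037]
tool_rot: [1.209, 1.205, -1.208]
contact_force: [-0.0, 0.1, 0.2]
opening: 0.0603
35.9 [ 0.55741903 -0.32386543  0.00370159] [ 1.20891146  1.20532182 -1.20781529] 0.060289016122375166 [-0.   0.1  0.2]
tool [ 0.5574 -0.3239  0.0037]
white [318. 259.] 0.5565 -0.3211 dia 44.0 39.6
white [526. 116.] 0.6611 -0.2424 dia 40.7 23.9
pink [210. 352.] 0.4805 -0.3971 dia 31.4 19.5
```

View pics/w36.png

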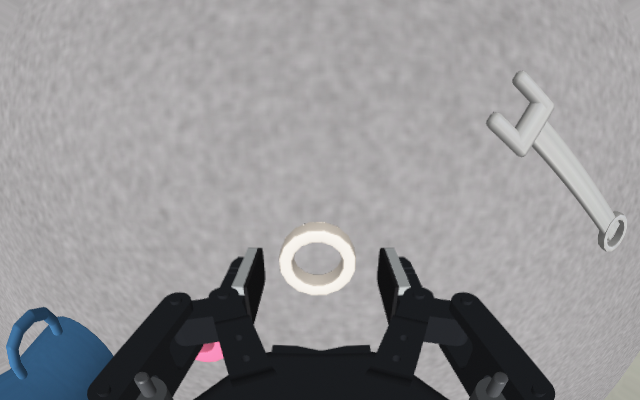

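```bash
python3 -m handwheel '[0.7,0.0025,-0.0005,-0.001,0,0,0, 0.7,0.0025,-0.0005,-0.001,0,0,0, 0,0.0025,-0.0005,-0.001,0,0,0, 0,0.0025,-0.0005,-0.001,0,0,0, 0,0.0025,-0.0005,-0.001,0,0,0, 0,0.0025,-0.0005,-0.001,0,0,0, 0,0.0025,-0.0005,-0.001,0,0,0]' 50; python3 look.py w37;python3 rings.py w37
```

```text
t: 36.53
tool_pos: [0.5558, -0.3224, -0.0004]
tool_rot: [1.209, 1.208, -1.209]
contact_force: [-1.6, 1.0, 5.1]
opening: 0.0379
36.5333 [ 5.55825337e-01 -3.22401413e-01 -3.96412013e-04] [ 1.2091315   1.20798432 -1.20894376] 0.03785981061336882 [-1.6  1.   5.1]
tool [ 5.558e-01 -3.224e-01 -4.000e-04]
white [321. 268.] 0.5563 -0.3211 dia 43.9 39.4
white [534. 119.] 0.6609 -0.2421 dia 40.5 24.1
pink [223. 355.] 0.4904 -0.3933 dia 38.1 14.9
```

View pics/w37.png

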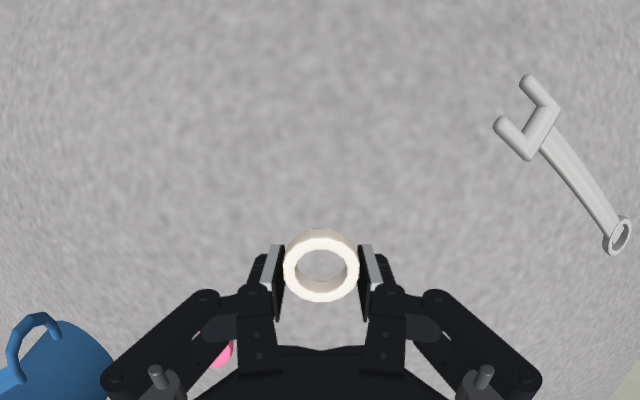

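```bash
python3 -m handwheel '[0,-0.02,0,0,0,0,0, 0,-0.06,0,0,0,0,0, 0,-0.10,0,0,0,0,0, 0,-0.14,0,-0.03,0,0,0, 0,-0.15,0.01,-0.07,0,0,0, 0,-0.15,0.014,-0.11,0,0,0, 0,-0.15,0.014,-0.15,0,0,0, 0,-0.15,0.014,-0.19,0,0,0, 0,-0.15,0.014,-0.23,0,0,0, 0,-0.15,0.014,-0.27,0,0,0, 0,-0.15,0.014,-0.30,0,0,0, 0,-0.15,0.014,-0.32,0,0,0]' ; python3 -m handwheel '[0,0.0,0,-0.011,0,0,0, 0,0.01,0,-0.011,0,0,0, 0,0.02,0,-0.011,0,0,0, 0,0.028,0,-0.011,0,0,0, 0,0.028,0,-0.011,0,0,0, 0,0.028,0,-0.011,0,0,0]'; python3 look.py w38
```

```text
t: 37.58
tool_pos: [0.5683, 0.0012, 0.1477]
tool_rot: [1.207, 1.212, -1.208]
contact_force: [0.0, -0.4, -0.8]
opening: 0.0381
t: 38.08
tool_pos: [0.5685, 0.0078, 0.1191]
tool_rot: [1.209, 1.211, -1.213]
contact_force: [-0.3, -0.5, 0.1]
opening: 0.0379
38.0833 [0.56850113 0.00781561 0.11909921] [ 1.20924185  1.21055501 -1.21268905] 0.03785056492072441 [-0.3 -0.5  0.1]
```

View pics/w38.png

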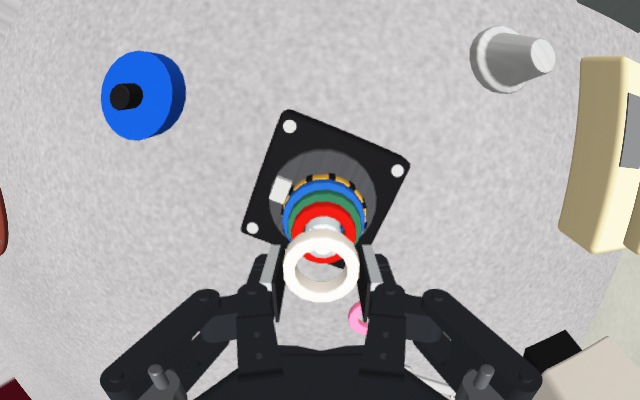

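```bash
python3 -m handwheel '[0,0.005,0.0007,-0.0005,0,0,0, 0,0.010,0.0007,-0.0005,0,0,0, 0,0.015,0.0007,-0.0005,0,0,0, 0,0.020,0.0007,-0.0005,0,0,0, 0,0.022,0.0007,-0.0005,0,0,0, 0,0.022,0.0007,-0.0005,0,0,0, 0,0.022,0.0007,-0.0005,0,0,0]' ; python3 look.py w39
```

```text
t: 38.72
tool_pos: [0.57, 0.0096, 0.0986]
tool_rot: [1.209, 1.21, -1.209]
contact_force: [-0.8, 0.3, -0.1]
opening: 0.0374
38.7167 [0.56995521 0.00959807 0.09857145] [ 1.20900329  1.20960803 -1.20938284] 0.03736633111533028 [-0.8  0.3 -0.1]
```

View pics/w39.png

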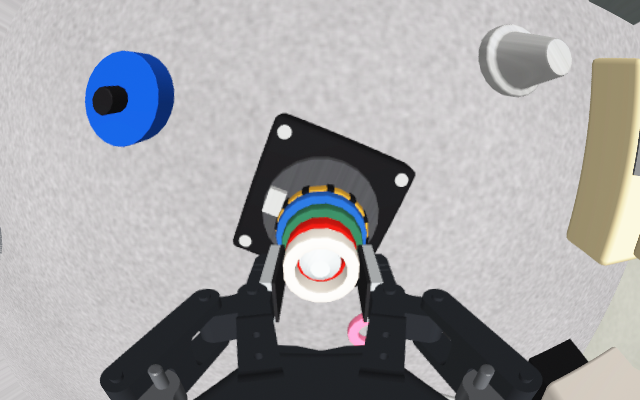

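```bash
python3 -m handwheel '[0,0.003,0,0.0005,0,0,0, 0,0.0042,0,0.0005,0,0,0, 0,0.0042,0,0.0005,0,0,0, 0,0.0042,0,0.0005,0,0,0]'; python3 -m handwheel '[0,0.001,0,0,0,0,0, 0.7,0.001,0,0,0,0,0, 0.7,0.001,0,0,0,0,0, 0.7,0.001,0,0,0,0,0, 0.7,0.001,0,0,0,0,0, 0.7,-0.03,0,0,0,0,0, 0.7,-0.07,0,0,0,0,0, 0.7,-0.09,0,0.01,0,0,0, 0.7,-0.09,0,0.04,0,0,0, 0.7,-0.09,0,0.07,0,0,0, 0.7,-0.09,0,0.07,0,0,0]'; python3 look.py w40; python3 flat.py w40 16 106
```

```text
t: 39.1
tool_pos: [0.57, 0.009, 0.0945]
tool_rot: [1.209, 1.209, -1.209]
contact_force: [0.5, 0.2, -0.8]
opening: 0.0378
t: 40.02
tool_pos: [0.5706, -0.0649, 0.1858]
tool_rot: [1.211, 1.204, -1.212]
contact_force: [-0.4, 0.6, -1.0]
opening: 0.0597
40.0167 [ 0.57055719 -0.06488088  0.18581859] [ 1.21079249  1.20411244 -1.21163853] 0.059667869749081316 [-0.4  0.6 -1. ]
0 0.1072  45 0.1063  90 0.1069  135 0.1066  180 0.1077  225 0.1068  270 0.1062  315 0.1069
```

View pics/w40.png

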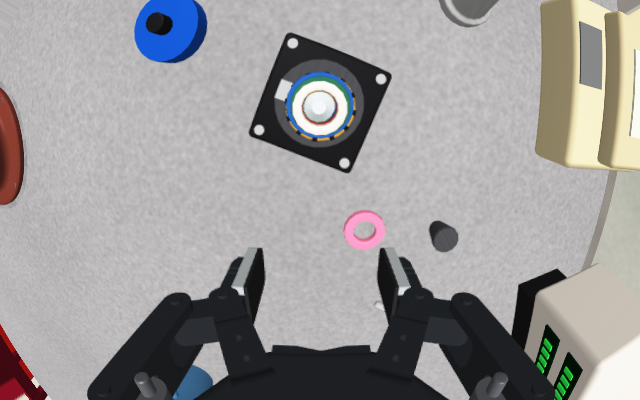

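```bash
python3 -m handwheel '[0.6,0,-0.04,-0.01,0,0,0, 0.6,0,-0.07,-0.03,0,0,0, 0.6,0,-0.10,-0.05,0,0,0, 0.6,0,-0.13,-0.08,0,0,0, 0.6,0,-0.16,-0.11,0,0,0, 0.6,0,-0.16,-0.14,0,0,0, 0.6,0.02,-0.16,-0.16,0,0,0, 0.6,0.05,-0.16,-0.16,0,0,0, 0.6,0.05,-0.16,-0.16,0,0,0, 0.6,0.05,-0.16,-0.16,0,0,0]'; python3 look.py w41; python3 - <<'E'
from h import *; import pickle
im=cv2.imread("pics/w41.png"); o=pickle.load(open("pics/w41.pkl","rb")); c=cam("wrist",o)
for b in blobs(im,'blue',500): print("cap",b.mean(0).round(), [round(v,4) for v in ringfit(c,b,0.028)])
h=cv2.cvtColor(im,cv2.COLOR_BGR2GRAY)
E
```

```text
t: 40.9
tool_pos: [0.4083, 0.0995, 0.133]
tool_rot: [1.206, 1.213, -1.212]
contact_force: [-0.0, 0.8, 0.1]
opening: 0.0514
40.9 [0.40829225 0.0995004  0.13296389] [ 1.20597556  1.21304179 -1.21181005] 0.05143699107637314 [-0.   0.8  0.1]
cap [324. 189.] [0.4109, 0.1031, 80.9767, np.float64(77.8143)]
```

View pics/w41.png

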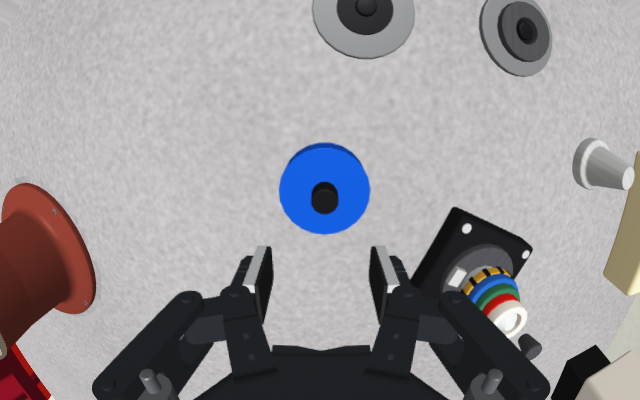

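```bash
python3 -m handwheel '[0.6,0.03,0.001,-0.001,0,0,0, 0.6,0.06,0.001,-0.001,0,0,0, 0.6,0.085,0.001,-0.001,0,0,0, 0.6,0.099,0.001,-0.001,0,0,0, 0.6,0.099,0.001,-0.001,0,0,0, 0.6,0.099,0.001,-0.001,0,0,0]' 40;python3 look.py w42; python3 -m handwheel '[0,0,0,0,0,0,0, 0,0,0,0,0,0,0, 0,0,0,0,0,0,0, 0,0,0,0,0,0,0, 0,0,0,0,0,0,0, 0,0,0,0,0,0,0]'; python3 look.py w43
```

```text
t: 41.45
tool_pos: [0.412, 0.0996, 0.0367]
tool_rot: [1.21, 1.208, -1.21]
contact_force: [0.3, 0.2, 0.4]
opening: 0.0509
41.45 [0.41198792 0.09961096 0.03667435] [ 1.210395    1.20825914 -1.20959449] 0.05089342343944427 [0.3 0.2 0.4]
t: 42.0
tool_pos: [0.4127, 0.1001, 0.0376]
tool_rot: [1.211, 1.207, -1.207]
contact_force: [-0.7, 0.4, 7.5]
opening: 0.0202
42.0 [0.41267957 0.10005669 0.03762958] [ 1.2106484   1.20680213 -1.20673016] 0.02015716984844245 [-0.7  0.4  7.5]
```

View pics/w43.png

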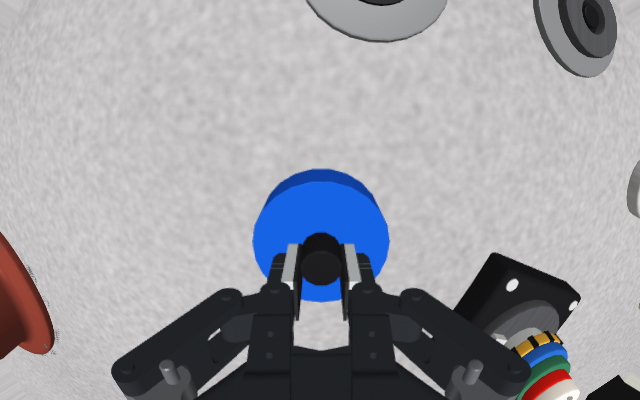

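```bash
python3 -m handwheel '[0,-0.03,0,0,0,0,0, 0,-0.06,0,0,0,0,0, 0,-0.08,0,-0.03,0,0,0, 0,-0.08,0.01,-0.06,0,0,0, 0,-0.08,0.02,-0.09,0,0,0, 0,-0.08,0.032,-0.12,0,0,0, 0,-0.08,0.032,-0.15,0,0,0, 0,-0.08,0.032,-0.1585,0,0,0, 0,-0.08,0.032,-0.1585,0,0,0, 0,-0.08,0.032,-0.1585,0,0,0]'; python3 look.py w44
```

```text
t: 42.88
tool_pos: [0.4426, 0.2582, 0.1153]
tool_rot: [1.207, 1.209, -1.209]
contact_force: [-0.4, 0.3, -1.1]
opening: 0.0202
42.8833 [0.4426393  0.25820223 0.11531093] [ 1.2073048   1.20949233 -1.20931598] 0.020184365159709148 [-0.4  0.3 -1.1]
```

View pics/w44.png

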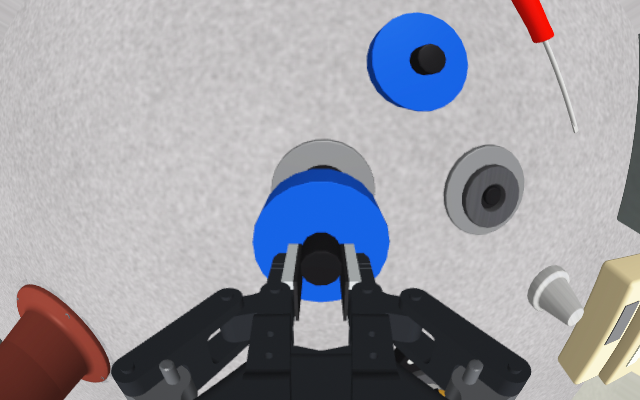

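```bash
python3 -m handwheel '[0,0.03,0.001,-0.0005,0,0,0, 0,0.05,0.001,-0.0005,0,0,0, 0,0.065,0.001,-0.0005,0,0,0, 0,0.068,0.001,-0.0005,0,0,0, 0,0.068,0.001,-0.0005,0,0,0, 0,0.069,0.001,-0.0005,0,0,0, 0,0.069,0.001,-0.0005,0,0,0]'
```

```text
t: 43.52
tool_pos: [0.4449, 0.2588, 0.0476]
tool_rot: [1.211, 1.208, -1.208]
contact_force: [-0.3, -0.2, -1.5]
opening: 0.0201
```

```bash
python3 -m handwheel '[0,0.0015,0,0,0,0,0, 0,0.0015,0,0,0,0,0, 0,0.0015,0,0,0,0,0]'; python3 -m handwheel '[0.6,0,0,0,0,0,0, 0.6,0,0,0,0,0,0, 0.6,0,0,0,0,0,0, 0.6,-0.03,0,0,0,0,0, 0.6,-0.07,0,0,0,0,0, 0.6,-0.09,0.02,-0.03,0,0,0, 0.6,-0.09,0.04,-0.06,0,0,0, 0.6,-0.09,0.06,-0.08,0,0,0, 0.6,-0.09,0.074,-0.08,0,0,0, 0.6,-0.09,0.074,-0.08,0,0,0, 0.6,-0.09,0.074,-0.08,0,0,0]'; python3 look.py w45;  python3 - <<'E'
from h import *; import pickle
im=cv2.imread("pics/w45.png"); o=pickle.load(open("pics/w45.pkl","rb")); c=cam("wrist",o)
for b in blobs(im,'blue',500): print("cap",b.mean(0).round(), [round(v,4) for v in ringfit(c,b,0.028)])
E
```

```text
t: 43.77
tool_pos: [0.4452, 0.2593, 0.0463]
tool_rot: [1.211, 1.208, -1.207]
contact_force: [0.7, 0.2, 2.3]
opening: 0.02
t: 44.68
tool_pos: [0.5178, 0.3389, 0.1344]
tool_rot: [1.208, 1.21, -1.211]
contact_force: [-0.7, 0.6, 0.3]
opening: 0.0511
44.6833 [0.51780694 0.33888451 0.1343789 ] [ 1.208035    1.20976057 -1.21078995] 0.05109599908443231 [-0.7  0.6  0.3]
cap [252. 262.] [0.4455, 0.2632, 91.8628, np.float64(63.3218)]
cap [321. 156.] [0.5181, 0.3708, 78.1079, np.float64(76.5204)]
```

View pics/w45.png

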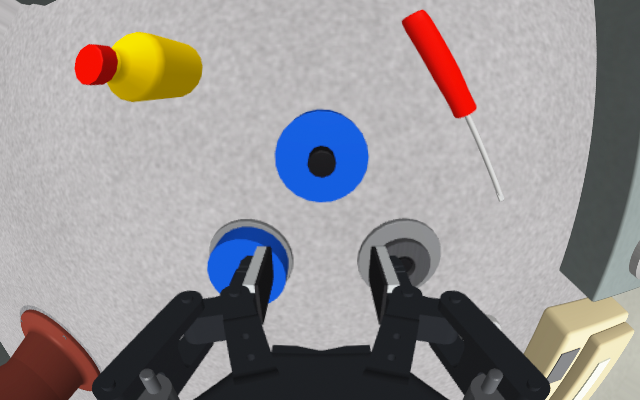

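```bash
python3 -m handwheel '[0.6,0,0.0005,-0.031,0,0,0, 0.6,0.03,0.0005,-0.031,0,0,0, 0.6,0.06,0.0005,-0.031,0,0,0, 0.6,0.085,0.0005,-0.031,0,0,0, 0.6,0.098,0.0005,-0.031,0,0,0, 0.6,0.098,0.0005,-0.031,0,0,0, 0.6,0.098,0.0005,-0.031,0,0,0]' 40; python3 -m handwheel '[0,0,0,0,0,0,0, 0,0,0,0,0,0,0, 0,0,0,0,0,0,0, 0,0,0,0,0,0,0, 0,0,0,0,0,0,0, 0,0,0,0,0,0,0]'; python3 look.py w46
```

```text
t: 45.32
tool_pos: [0.5179, 0.3695, 0.0369]
tool_rot: [1.208, 1.21, -1.211]
contact_force: [0.1, 0.2, 0.1]
opening: 0.0511
t: 45.82
tool_pos: [0.5201, 0.3708, 0.0398]
tool_rot: [1.212, 1.208, -1.206]
contact_force: [-1.1, -0.5, 7.4]
opening: 0.0199
45.8167 [0.5200873  0.37080929 0.03983174] [ 1.21209666  1.2080777  -1.20595353] 0.01985313185087313 [-1.1 -0.5  7.4]
```

View pics/w46.png

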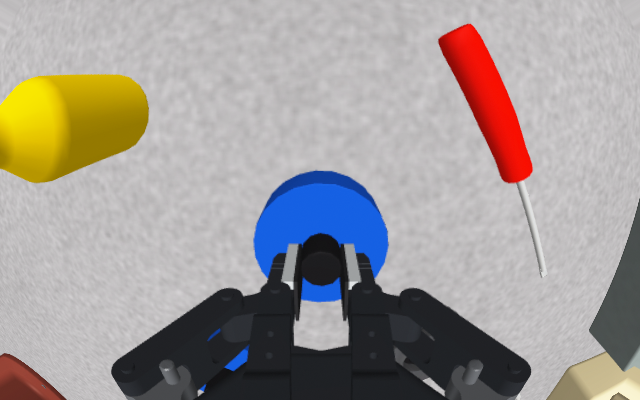

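```bash
python3 -m handwheel '[0,-0.03,0,0,0,0,0, 0,-0.06,0,0,0,0,0, 0,-0.08,0.02,0.02,0,0,0, 0,-0.08,0.04,0.05,0,0,0, 0,-0.08,0.06,0.08,0,0,0, 0,-0.08,0.0815,0.10,0,0,0, 0,-0.08,0.0815,0.111,0,0,0, 0,-0.08,0.0815,0.111,0,0,0, 0,-0.08,0.0815,0.111,0,0,0]'; python3 look.py w47; python3 - <<'E'
from h import *; import pickle
im=cv2.imread("pics/w6.png"); o=pickle.load(open("pics/w6.pkl","rb")); c=cam("wrist",o)
g=cv2.cvtColor(im,cv2.COLOR_BGR2GRAY); M=np.zeros_like(g); M[140:230,430:515]=(cv2.GaussianBlur(g,(3,3),0)[140:230,430:515]<150)*255
k=max(cv2.findContours(M,0,1)[0],key=cv2.contourArea)[:,0]; print("plateB",ringfit(c,k,.008))
M[:]=0; M[140:230,270:372]=(cv2.GaussianBlur(g,(3,3),0)[140:230,270:372]<155)*255
k=max(cv2.findContours(M,0,1)[0],key=cv2.contourArea)[:,0]; print("plateA",ringfit(c,k,.008))
E
```

```text
t: 46.62
tool_pos: [0.5996, 0.2589, 0.1168]
tool_rot: [1.21, 1.21, -1.21]
contact_force: [0.2, 0.3, -1.2]
opening: 0.02
46.6167 [0.59959067 0.25889984 0.11684353] [ 1.209861    1.20974646 -1.21044372] 0.01997318911873788 [ 0.2  0.3 -1.2]
plateB (0.598146240234375, 0.2610065612792969, 91.5165786743164, np.float64(89.0147720240807))
plateA (0.44449002075195315, 0.26060379028320313, 90.15960693359375, np.float64(88.01450337879224))
```

View pics/w47.png

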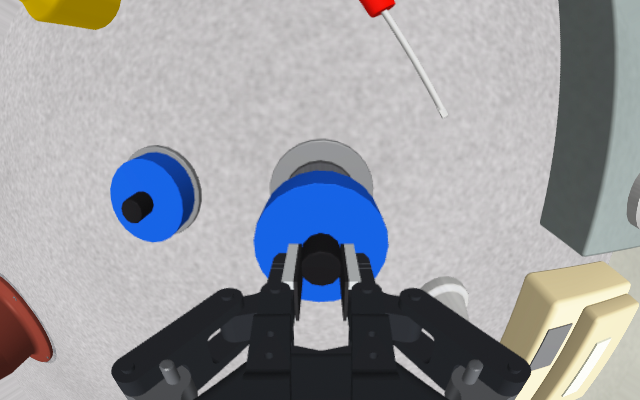

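```bash
python3 -m handwheel '[0,0.03,0,-0.0005,0,0,0, 0,0.05,0,-0.0005,0,0,0, 0,0.06,0,-0.0005,0,0,0, 0,0.066,0,-0.0005,0,0,0, 0,0.068,0,-0.0005,0,0,0, 0,0.068,0,-0.0005,0,0,0, 0,0.068,0,-0.0005,0,0,0]'
```

```text
t: 47.25
tool_pos: [0.6009, 0.2601, 0.0505]
tool_rot: [1.21, 1.208, -1.207]
contact_force: [0.3, -1.6, -1.7]
opening: 0.0198
```

```bash
python3 -m handwheel '[0,0.0015,0,0,0,0,0, 0,0.0015,0,0,0,0,0, 0,0.0015,0,0,0,0,0]'
```

```text
t: 47.5
tool_pos: [0.6005, 0.2596, 0.0483]
tool_rot: [1.21, 1.209, -1.208]
contact_force: [1.1, 0.2, -0.4]
opening: 0.0197
```

```bash
python3 -m handwheel '[0,0.001,0,0,0,0,0, 0,0.001,0,0,0,0,0]'; python3 -m handwheel '[0.6,0,0,0,0,0,0, 0.6,0,0,0,0,0,0, 0.6,0,0,0,0,0,0, 0.6,-0.03,0,0,0,0,0, 0.6,-0.07,0,0,0,0,0, 0.6,-0.11,0,0,0,0,0, 0.6,-0.15,0,0.03,0,0,0, 0.6,-0.18,-0.02,0.07,0,0,0, 0.6,-0.18,-0.03,0.11,0,0,0, 0.6,-0.18,-0.03,0.14,0,0,0, 0.6,-0.18,-0.03,0.16,0,0,0, 0.6,-0.18,-0.03,0.16,0,0,0]'; python3 -m handwheel '[0.6,-0.03,0,0.03,0,0,0, 0.6,-0.05,0,0.06,0,0,0, 0.6,-0.07,0,0.10,0,0,0, 0.6,-0.07,0,0.13,0,0,0, 0.6,-0.07,0,0.15,0,0,0, 0.6,-0.07,0,0.15,0,0,0, 0.6,-0.07,0,0.15,0,0,0]'; python3 look.py w48; python3 - <<'E'
from h import *; import pickle
grab("scene","s48");grab("side","d48")
im=cv2.imread("pics/w48.png"); o=pickle.load(open("pics/w48.pkl","rb")); c=cam("wrist",o)
for b in blobs(im,'blue',200): print("cap",b.mean(0).round(), [round(v,4) for v in ringfit(c,b,0.036)])
s=cv2.imread("pics/s48.png"); d=cv2.imread("pics/d48.png")
cv2.imwrite("pics/s48c.png",cv2.resize(s[170:330,230:430],None,fx=4,fy=3.7,interpolation=2)[:600]); cv2.imwrite("pics/d48c.png",cv2.resize(d[160:310,220:420],None,fx=4,fy=4,interpolation=2))
E
python3 flat.py w48 16 106
```

```text
t: 47.67
tool_pos: [0.6006, 0.2595, 0.0478]
tool_rot: [1.21, 1.209, -1.208]
contact_force: [-1.8, -0.9, 4.3]
opening: 0.0197
t: 48.67
tool_pos: [0.5701, 0.0956, 0.2274]
tool_rot: [1.212, 1.205, -1.212]
contact_force: [0.0, 0.4, 0.9]
opening: 0.0512
t: 49.25
tool_pos: [0.5701, -0.0507, 0.2961]
tool_rot: [1.211, 1.21, -1.21]
contact_force: [-0.1, 0.9, -0.7]
opening: 0.0513
49.25 [ 0.57012574 -0.05065457  0.296146  ] [ 1.21079198  1.20952894 -1.21024213] 0.051306187293073506 [-0.1  0.9 -0.7]
cap [211. 365.] [0.3327, -0.4732, 188.0042, np.float64(87.1652)]
0 0.1061  45 0.1057  90 0.1083  135 0.1065  180 0.1065  225 0.1066  270 0.106  315 0.1079
```

View pics/w48.png

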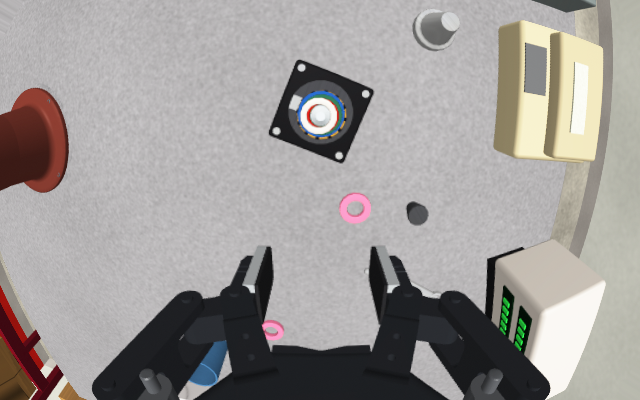

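View pics/s48c.png

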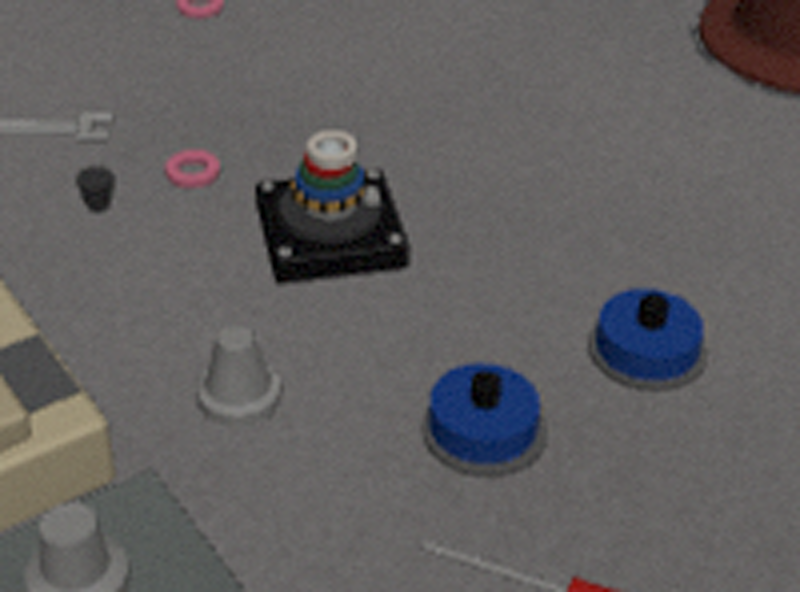

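View pics/d48c.png

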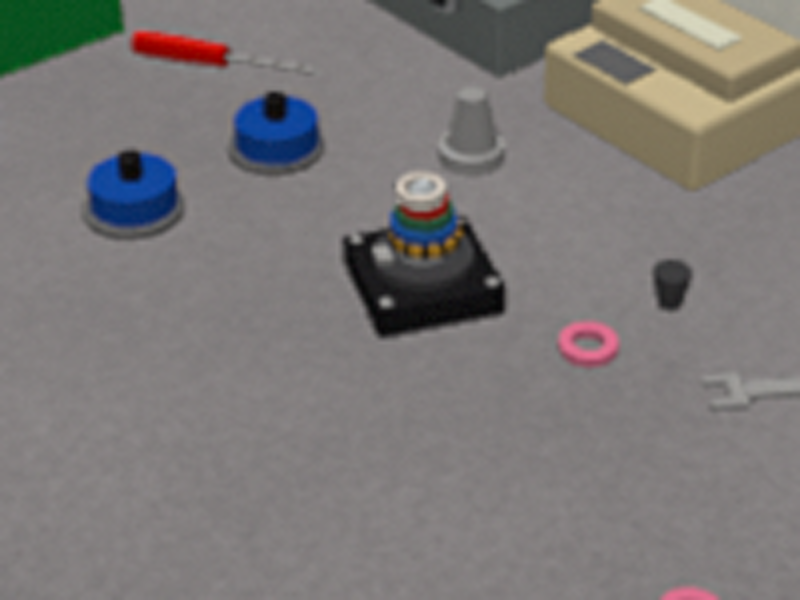

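```bash
python3 -c "
from station import ctrl
print(ctrl.finish_job())"
```

```text
the job is handed in; nothing more can be done
None
```

The job is done and handed in at about 49 s of the 210 s allowed; no verdict was reported.

- **Cases:** I took both caps off and set them aside. The gold cutter was in the case at about (0.444, 0.260), and the blank was in the other case and stays there. Both cases are capped again, and the scene and side pictures show both caps upright on their plates.
- **Arbor:** I threaded on the cutter, then blue, green, red and the white locking ring, checking the top height by depth after each one. They measured about 64, 74, 84.5, 94.5 and 106.5 mm, against the 64, 74, 84, 94 and 106 mm the given sizes call for. Depth noise was 1–2 mm. The last pictures show the colours in the right order and the stack upright.
- **What went wrong:**
    - On the first try at blue, the fingers were too high and closed over the ring. The ring stayed within about a millimetre of where it was. I regripped it lower and it went on normally.
    - When gripping, the fingers pressed up to about 10 N on what lay below (the case, cap or table), well under the limits.
- **Everything else:** I did not touch any bystander or either pink ring, and I saw no ring knocked aside. In the last pictures the things I could see were where they started. I did not re-measure their positions.

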